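# Kit the thumb nuts and hang the bin on the louvred panel

### The job

Collect all the brass thumb nuts from the bench into the grey parts bin while it stands on the bench. Turn the knob on the louvred panel until the sliding stop's pointer lines up with the brass clip's mark, so that the bay is wide enough; then lift the bin over the panel's rail and lower it into the bay between stop and cheek so that its rear lip catches on the rail and it hangs there straight, with all the nuts in it. Leave everything else on the bench where it is.

Things in the scene. Friction and masses are not known exactly. Their poses are not given: they have to be found in the camera images.
- panel: low louvred panel, fixed to the bench. Origin on the bench; x points from its front to its back (away from the robot at yaw 0), y to its left, z up. Front: a 4 mm thick upright rail plate (x 0 to 4, y -95 to 95 mm) with a free top edge at z 130 mm. A back sheet 120 mm high stands 28 mm behind it. Foot plate 12 mm thick, x -33 to 47 mm
- rail_top (a point): middle of the rail plate's top edge (panel x 2, y 0, z 130 mm), over which the bin's lip hooks; axes as the panel's. The bay for the bin is in front of the plate, between the sliding stop on the left and a fixed grey cheek on the right (inner face at panel y -85 mm, x -29 to 37 mm, 140 mm high)
- stop (a joint): position (m, 0 to 0.05) of the dark steel stop block that slides along the rail plate: its inner face stands at panel y = 15 mm + this value, so the bay is 100 mm + this value wide. 14 mm wide, reaches 36 mm in front of the plate, z 83 to 138 mm. Driven by the knob through a rack, 4 mm per rad; stays where it is left
- knob (a joint): angle (rad, 0 to 12.5) of the black bar knob, vertical axis, on a housing (130 mm high, panel x -24 to 36, y 90 to 140 mm) at the panel's left end. It grows clockwise seen from above, which moves the stop left and widens the bay, 4 mm per rad. Turns with about 0.05 N m and stays where it is left. At 0 the bar lies along the panel's x
- knob_grip (a point): on the knob's axis, at mid-height of its bar (34 mm long, 14 mm thick, 26 mm high; bar top 11 mm above this point, housing top 24 mm below it). The point's x axis lies along the bar and turns with it; fingers close on the 14 mm thickness
- pointer_tip (a point): tip of the thin steel pointer on the stop, above the gap behind the rail plate, 136 mm over the bench, pointing to the back; it lies at panel y = 22 mm + the stop's value. Axes as the panel's
- mark_tip (a point): the mark: thin steel tip of a small brass clip on top of the back sheet, pointing forward to the pointer's line of travel; fixed, but at a different place along the sheet each time (panel y 56 to 64 mm). Axes as the panel's
- bin: loose grey plastic parts bin, 0.15 to 0.23 kg empty, on the bench at first. Origin at the centre of its underside; x points to its rear (the lip's side), y left, z up. Outside 90 mm (x) by 120 mm (y); rear wall 55, sides 50, front 45 mm high, walls 3 mm. A 4 mm divider along x at y = 0, 45 mm high, splits it into two open halves 55 mm wide and 84 mm deep
- bin_grip (a point): middle of the graspable part of the grip tab that rises from the middle of the divider: 36 mm long (x), 12 mm thick (y), top 10 mm above this point, side walls' rim 25 mm below it; 75 mm above the bin's underside, over the floor's centre. Axes as the bin's
- bin_lip (a point): underside of the bin's rear lip, 55 mm above the bin's underside, 50.5 mm behind its centre, at y = 0: centre of the 11 mm wide downward slot (bin x 45 to 56 mm) between rear wall and the lip's down-turned flange. The slot drops over the rail plate; this point then lies on the plate's top edge. Axes as the bin's
- bin_flange (a point): middle of the bottom edge of the lip's down-turned flange (3 mm thick, 14 mm deep, as wide as the bin), 41 mm above the bin's underside and 57.5 mm behind its centre
- nut0_mid (a point): centre of a knurled brass thumb nut, 27 mm diameter, 14 mm high, 30 g, lying flat on the bench (centre 7 mm up); may be absent. Bystander rings and caps are black and 39 mm or wider
- nut1_mid (a point): centre of a knurled brass thumb nut, 27 mm diameter, 14 mm high, 30 g, lying flat on the bench (centre 7 mm up); may be absent. Bystander rings and caps are black and 39 mm or wider
- nut2_mid (a point): centre of a knurled brass thumb nut, 27 mm diameter, 14 mm high, 30 g, lying flat on the bench (centre 7 mm up); may be absent. Bystander rings and caps are black and 39 mm or wider
- nut3_mid (a point): centre of a knurled brass thumb nut, 27 mm diameter, 14 mm high, 30 g, lying flat on the bench (centre 7 mm up); may be absent. Bystander rings and caps are black and 39 mm or wider
- nut4_mid (a point): centre of a knurled brass thumb nut, 27 mm diameter, 14 mm high, 30 g, lying flat on the bench (centre 7 mm up); may be absent. Bystander rings and caps are black and 39 mm or wider. This one starts to the right, in front of the fixed drawer cabinet (146 mm high, front at world x 0.44, y -0.23 to -0.02)
- adapter_ring: bystander, to be left alone: black adapter ring, 43 mm diameter, 14 mm high; origin at the centre of its underside
- lens_ring: bystander, to be left alone: black mounted lens, 39 mm diameter, 10 mm high; origin at the centre of its underside
- lens_cap: bystander, to be left alone: black lens cap, 40 mm diameter, 11 mm high; origin at the centre of its underside
- eyepiece_low: bystander, to be left alone: black eyepiece, 49 mm diameter, 60 mm high, standing; origin at the centre of its underside

How it is judged:
By the outcome, as a careful person would: the job done as asked, in the order asked, and still so for the second after the job is handed in, with the robot touching nothing.
Of nut0, nut1, nut2, nut3, nut4 only 3 to 5 are there at a start; the rules pass over those that are not, and their reading is None.
At some moment in a run one of nut0, nut1, nut2, nut3 may be knocked a few centimetres aside while the robot is not near it.
It also fails if it takes over 210 s, if anything falls off the work surface, if the arm or the gripper's body presses on something with over 40 N, if the wrist force passes 120 N, or if a joint passes its speed limit or range.

### The arm

A 6-joint arm with a two-finger parallel gripper is mounted at the origin on the work surface; the furniture and walls round the work are solid. World frame = base frame: x ahead of the robot, y to its left, z up, the work surface at z = 0. Lengths are in m, angles in rad, forces in N, time in s.
With the tool pointing down it reaches from about 0.325 to 1 m from the base axis. Payload 5.1 kg.
Tool frame: the origin (TCP) lies where the fingers leave the gripper's body, on its centre line; the fingertips stand 73 mm ahead of it and the grasp point (between the pads) lies 54 mm ahead of it; y points along the fingers, z is the direction in which the jaws open and shut, and the axes are right-handed (so a half turn about y gives the same grasp; the last joint's range is limited). The gripper opens to 85 mm and grips with 20 to 120 N. Pads are 22 mm wide; open, the fingers measure 114 mm over their backs; the gripper's body (76 mm by 85 mm) begins 54 mm behind the grasp point. The pads swing forward as they close: fully open they stand 13 mm farther back than shut.
Start: joints at [-1.295, 0.124, 1.65, -0, 1.367, -0.083], TCP at [0.228, -0.609, 0.304] pointing down, gripper open.
Joint ranges: [-2.61, 2.61], [-1.02, 2.33], [0.03, 2.71], [-1.35, 4.49], [0.32, 2.68], [-2.91, 2.91]. Speed limits (rad/s): [2.57, 2.57, 3.14, 3.14, 3.14, 3.14].

### API

Orientations are given as a rotation vector (axis times angle).
In Python, from rig import ctrl gives the robot as it stands. The module is installed in compiled form; this text tells all that it offers.
- The arm moves only by the tool step_arm, never from a script. Its argument "rows" is one flat list of numbers, 7 for each row, row after row: the shift along the world's x, y, z in m, then the turn, a rotation vector about the world's x, y, z in degrees, then the finger opening in m, from 0 to 0.0854. A call has 1 to 5 rows; each row is the pose to reach, as a shift and turn from the pose measured when the call began; what a row does not reach only later rows make up. A row lasts 1/8 s, in which the tool goes at most 62.5 mm and 10.7 degrees, less where a joint would pass 70% of its speed; a pose out of reach is approached as far as the arm can. A call with a gripper value outside its range is refused whole. The fingers move at their own pace and stop on an object; the grip force is fixed at half the most. Time passes only in rows, so rows that repeat a pose let the fingers close. It gives the time, the measured TCP pose, the force and the opening at its end, in the units of the state.
- ctrl.get_state(): the state, without advancing time (a new reading comes with each control period).
- ctrl.grab_frame(name): name is "side" or "top"; returns a dict with "frame" (480x640x3 uint8, red, green, blue), "z_map" (480x640 float32, m along the optical axis (not along the pixel's ray), 0 where there is no reading), "vertical_fov" (degrees; the focal length in pixels is half the picture's height over the tangent of half this angle, whatever the lens; pixels are square), "cx", "cy" (the principal point, pixels), "k1" (the pictures are not rectified: a ray, as slopes to the right and down, at radius r is drawn at 1 + k1 r^2 times it, then the intrinsics apply), "rvec" (rotation vector, rad) and "tvec" (3), from world to camera coordinates, as OpenCV has them. Camera axes: x right, y down, z forward; pixel columns grow to the right and rows downward; lengths in m; the calibration is good to about 2 mm. A picture is of the moment at which its call begins.
- ctrl.finish_job(): hands the job in, once; it reports no verdict.
The state is a dict: "time_s": time; "joints": joint angles; "joint_velocities": joint speeds; "joint_torque": joint torques, N m; "position": TCP position; "tcp_rot": TCP orientation; "force": force on the tool from outside, world axes, zero at the start; "torque": the same for the moment, N m; "finger_gap": finger opening in m.
Only numpy, scipy, OpenCV 4.12 (cv2) and the standard library are available. Lean on these libraries where they do the work, as an engineer would, in place of code of your own. Each camera call takes 0.05 s, during which the arm holds its last target. There are 200 camera calls.

## Working session

There is one attempt and no reset: what is moved stays moved. The work goes in short steps, Python scripts to look and compute and a tool call to move; the robot and the scene stay as the last step left them, time stands still between calls to the robot, and variables do not carry over. Pictures are saved under pics/ and viewed, about 12 in all and at most 16, crops included, and the job is handed in when it is done.

Besides the shell and the picture viewer there is one more tool, called after ">>>" as name(argument=value, ...) on one line, values as JSON. step_arm: Moves the arm, as the interface text tells. Its arguments: {"type":"object","properties":{"rows":{"type":"array","items":{"type":"number"}}},"required":["rows"]}

```bash
mkdir -p pics
cat > h.py <<'E'
import numpy as np, cv2, pickle
from rig import ctrl
def grab(n,save=None):
    d=ctrl.grab_frame(n)
    pickle.dump(d,open(f'{n}.pkl','wb'))
    if save: cv2.imwrite(f'pics/{save}.png',d['frame'][:,:,::-1])
    return d
def load(n): return pickle.load(open(f'{n}.pkl','rb'))
def cam(d):
    f=240/np.tan(np.radians(d['vertical_fov'])/2)
    R=cv2.Rodrigues(np.array(d['rvec'],float))[0]
    return f,R,np.array(d['tvec'],float).ravel()
def slopes(d,u,v):
    f,_,_=cam(d); K=np.array([[f,0,d['cx']],[0,f,d['cy']],[0,0,1]],float)
    p=np.array([u,v],float).reshape(1,1,2)
    x=(p.ravel()-[d['cx'],d['cy']])/f; s=x.copy()
    for _ in range(30): s=x/(1+d['k1']*(s@s))
    return s
def at_z(d,u,v,z):
    f,R,t=cam(d); s=slopes(d,u,v); r=R.T@np.array([s[0],s[1],1]); c=-R.T@t
    return c+r*(z-c[2])/r[2]
def at_depth(d,u,v):
    f,R,t=cam(d); s=slopes(d,u,v); Z=float(d['z_map'][int(round(v)),int(round(u))])
    return R.T@(np.array([s[0],s[1],1])*Z-t)
def proj(d,P):
    f,R,t=cam(d); q=R@np.array(P,float)+t; s=q[:2]/q[2]
    return s*(1+d['k1']*(s@s))*f+[d['cx'],d['cy']]
def cloud(d):
    f,R,t=cam(d); v,u=np.mgrid[0:480,0:640]; x=(np.stack([u,v],-1)-[d['cx'],d['cy']])/f; s=x.copy()
    for _ in range(30): s=x/(1+d['k1']*(s**2).sum(-1,keepdims=True))
    Z=d['z_map'][...,None].astype(float); P=np.concatenate([s*Z,Z],-1)
    return (P-t)@R
def crop(d,u0,v0,w,h,k,name):
    cv2.imwrite(f'pics/{name}.png',cv2.resize(d['frame'][v0:v0+h,u0:u0+w,::-1],None,fx=k,fy=k,interpolation=cv2.INTER_CUBIC))
E
python3 - <<'E'
from h import *
for n in('top','side'):
    d=grab(n,n+'0'); f,R,t=cam(d); print(n,f,-R.T@t,R[2],d['k1'],d['cx'],d['cy'])
print(ctrl.get_state())
E
```

```text
top 555.2231361204815 [0.23086954 0.09536319 1.24899004] [ 1.71731198e-01 -1.70027719e-04 -9.85143830e-01] -0.04288847005969785 321.78315310946465 234.83998354321182
side 450.9839291716416 [ 0.30508645 -0.60037412  0.61736976] [ 0.16771956  0.79869812 -0.57788534] -0.08904894321192541 316.64622691123105 231.62325755001987
{'time_s': 0.1, 'joints': array([-1.29460568e+00,  1.24442493e-01,  1.65154512e+00,  2.15516777e-05,
        1.36747804e+00, -8.26249043e-02]), 'joint_velocities': array([ 0.00255326, -0.00180654, -0.00146032, -0.00013878, -0.00102326,
        0.00034363]), 'joint_torque': array([ 1.55617208e-04, -4.24933290e+01, -3.66653359e+01, -9.36416427e-05,
        3.92921182e-03, -5.23501967e-06]), 'position': array([ 0.22810627, -0.60821967,  0.30276957]), 'tcp_rot': array([-0.36758989,  2.02791545, -2.0240727 ]), 'force': array([0.33183159, 0.35408128, 0.04081074]), 'torque': array([-0.00141806, -0.01095798, -0.03017668]), 'finger_gap': 0.08527122380099245}
```

View pics/top0.png

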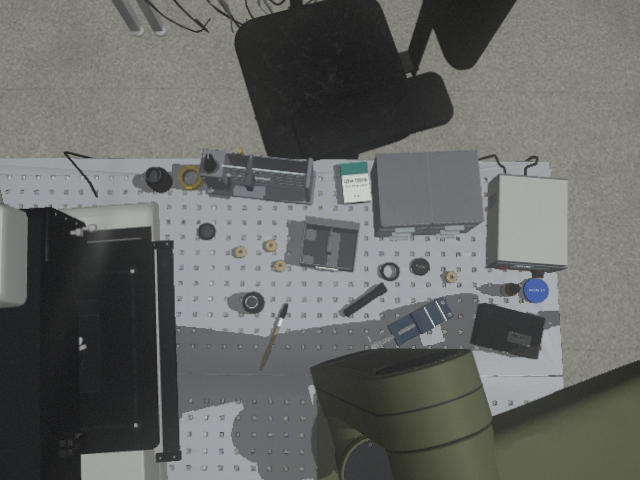

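View pics/side0.png

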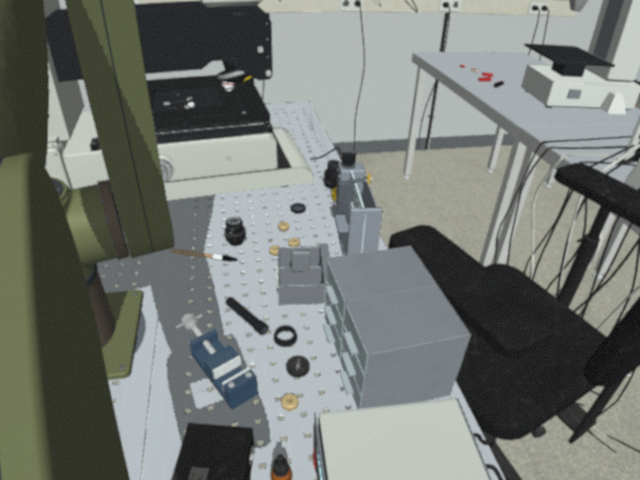

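Run:
```python
from h import *
d=load('top'); crop(d,140,140,200,150,4,'c1')
for n,(u,v) in dict(n0=(240,252),n1=(271,246),n2=(279,267),n4=(452,277)).items(): print(n,at_z(d,u,v,.014),at_depth(d,u,v))
d=load('side')
crop(d,265,140,130,100,6,'c2')
```

```text
n0 [0.40567577 0.27867635 0.014     ] [ 4.07689720e-01  2.80788315e-01 -2.28383495e-04]
n1 [0.4198324  0.20925755 0.014     ] [ 4.22023119e-01  2.10577971e-01 -3.17731503e-04]
n2 [0.37247132 0.19029677 0.014     ] [0.37282424 0.19053338 0.01092193]
n4 [ 0.35262122 -0.19652997  0.014     ] [ 0.35364945 -0.1989951   0.00357011]
```

View pics/c1.png

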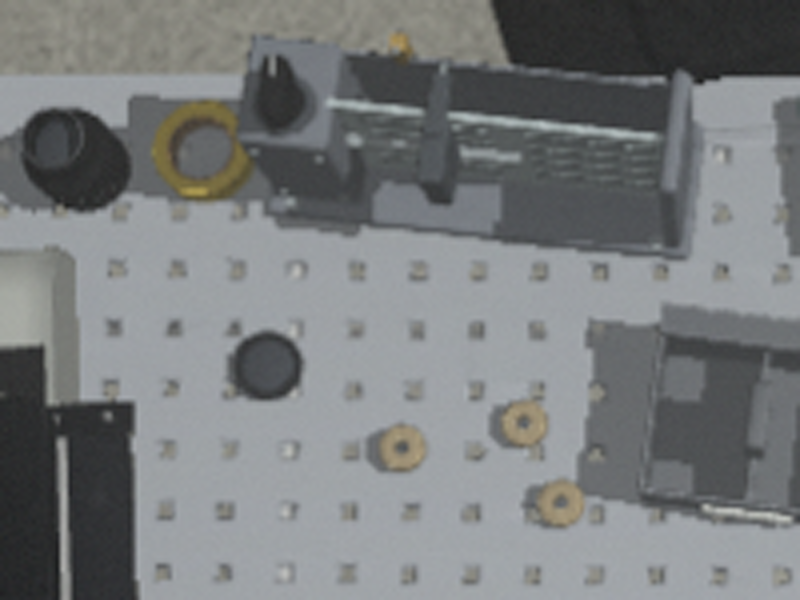

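View pics/c2.png

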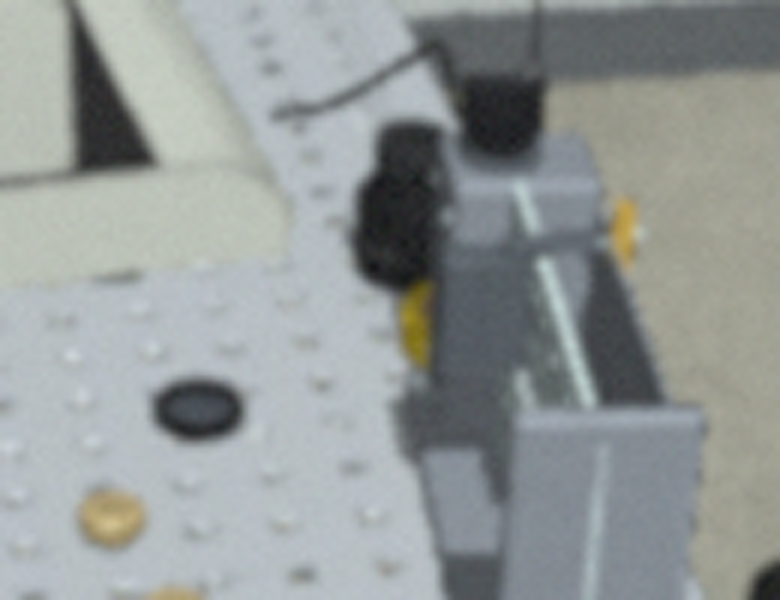

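Run:
```python
from h import *
T=cloud(load('top')); S=cloud(load('side'))
def pts(P,lo,hi): m=((P>lo)&(P<hi)).all(-1); v,u=np.nonzero(m); return P[m],np.c_[u,v]
# bin
for nm,P in(('top',T),('side',S)):
    p,_=pts(P,[.33,0,.035],[.5,.16,.06]); r=cv2.minAreaRect((p[:,:2]*1000).astype(np.float32)); print(nm,'rim',len(p),r)
    p,_=pts(P,[.33,0,.078],[.5,.16,.095]); 
    if len(p)>5: print(' tab',len(p),cv2.minAreaRect((p[:,:2]*1000).astype(np.float32)),p.mean(0),np.median(p[:,2]))
    # panel
    p,uv=pts(P,[.48,0,.122],[.66,.42,.18]); print(' panel',len(p),p.min(0),p.max(0))
    h,e=np.histogram(p[:,2],bins=np.arange(.12,.182,.004)); print(h)
d=load('top'); f=cv2.cvtColor(d['frame'],cv2.COLOR_RGB2HSV)
m=((f[...,0]>10)&(f[...,0]<30)&(f[...,1]>70)).astype(np.uint8)
n,l,s,c=cv2.connectedComponentsWithStats(m)
for i in range(1,n):
    if s[i,4]>15: b=s[i]; print(s[i],c[i],at_z(d,b[0]+b[2]/2-.5,b[1]+b[3]/2-.5,.014)[:2])
# top-down ortho height raster of panel
vis=np.zeros((480,640),np.uint8)
```

```text
top rim 714 ((422.19683837890625, 79.11602783203125), (119.9073257446289, 107.21397399902344), 82.96224212646484)
 tab 95 ((416.8477783203125, 79.81342315673828), (11.891565322875977, 35.57196807861328), 83.19051361083984) [0.41624114 0.07984126 0.0842382 ] 0.08442052986663766
 panel 1220 [0.52357055 0.1167075  0.12200697] [0.61189431 0.35366712 0.16864585]
[ 61 201 378 200 153  84  15   9   5  18  52  41   3   0   0]
side rim 1072 ((423.68267822265625, 77.77718353271484), (124.74816131591797, 102.6184310913086), 82.89842987060547)
 tab 100 ((416.0275573730469, 78.25083923339844), (12.299736022949219, 35.00940704345703), 82.15666961669922) [0.4160921  0.07654917 0.08248387] 0.0830814691676933
 panel 1034 [0.52332168 0.11346995 0.12200486] [0.61179331 0.35160473 0.16660016]
[ 73 155 313 153 172  29  22  20  23  17  34  23   0   0   0]
[238 148   5   7  19] [240.10526316 150.57894737] [0.64246776 0.28650869]
[178 165  25  25 269] [189.83271375 178.00371747] [0.57931897 0.39993356]
```

Run:
```python
from h import *
T=cloud(load('top')); S=cloud(load('side'))
def pts(P,lo,hi): m=((P>lo)&(P<hi)).all(-1); return P[m]
def rect(p): 
    r=cv2.minAreaRect((p[:,:2]*1000).astype(np.float32)); return len(p),np.round(r[0],1),np.round(r[1],1),round(r[2],1),np.median(p[:,2]).round(4)
for P in(T,S):
    print('cheek',rect(pts(P,[.48,.10,.133],[.66,.14,.146])))
    print('hous',rect(pts(P,[.48,.29,.124],[.66,.42,.136])))
    print('knob',rect(pts(P,[.48,.29,.155],[.66,.42,.18])))
    p=pts(P,[.48,.23,.128],[.66,.28,.146]); print('stop',rect(p))
    p=pts(P,[.48,.15,.126],[.66,.22,.136]); print('rail/back',len(p)); a=np.polyfit(p[:,1],p[:,0],1); print(a, p.mean(0))
d=load('top'); f=cv2.cvtColor(d['frame'],cv2.COLOR_RGB2HSV)
m=((f[...,0]>8)&(f[...,0]<28)&(f[...,1]>45)&(f[...,2]>90)).astype(np.uint8); m[:230]=0;m[330:]=0
n,l,s,c=cv2.connectedComponentsWithStats(m)
for i in range(1,n):
    if s[i,4]>30: b=s[i]; print(s[i],c[i],at_z(d,b[0]+b[2]/2-.5,b[1]+b[3]/2-.5,.013)[:2])
d=load('side'); f=cv2.cvtColor(d['frame'],cv2.COLOR_RGB2HSV)
m=((f[...,0]>8)&(f[...,0]<28)&(f[...,1]>45)&(f[...,2]>90)).astype(np.uint8); m[:200]=0;m[:,:255]=0
n,l,s,c=cv2.connectedComponentsWithStats(m)
for i in range(1,n):
    if s[i,4]>30: b=s[i]; print('side',s[i],at_z(d,b[0]+b[2]/2-.5,b[1]+b[3]/2-.5,.010)[:2])
```

```text
cheek (151, array([556.6, 127.2]), array([15.1, 66. ]), 83.8, np.float64(0.1395))
hous (450, array([578. , 320.9]), array([62.3, 58.1]), 84.5, np.float64(0.1297))
knob (115, array([570. , 327.7]), array([14.7, 34.1]), 89.3, np.float64(0.1634))
stop (225, array([570.1, 256.5]), array([79.5, 41.6]), 31.2, np.float64(0.1343))
rail/back 71
[0.10474898 0.54102968] [0.56039036 0.18482926 0.12960834]
cheek (155, array([556.1, 122.6]), array([13. , 65.2]), 85.4, np.float64(0.1379))
hous (241, array([578.4, 320.4]), array([59.7, 59.8]), 86.7, np.float64(0.1295))
knob (80, array([571.4, 328.1]), array([18.4, 33.7]), 86.1, np.float64(0.1626))
stop (170, array([571.1, 256.5]), array([82.2, 41.9]), 30.5, np.float64(0.1332))
rail/back 39
[0.09990391 0.54158615] [0.5599638  0.18395328 0.12924183]
[266 241  11  10  80] [270.7   245.475] [0.42112463 0.20937547]
[235 247  11  11  84] [240.19047619 251.61904762] [0.40581731 0.27882479]
[275 260  11  11  86] [279.8372093  265.37209302] [0.37710381 0.18822318]
[446 272  11  11  91] [450.82417582 276.63736264] [ 0.35270722 -0.19451851]
side [278 222  11   9  75] [0.40705079 0.27427827]
side [289 238  10   9  78] [0.4221472 0.2076112]
side [270 246   9   9  67] [0.37547832 0.18530066]
side [281 394  17  17 227] [ 0.35393104 -0.1972603 ]
side [271 469  21  11 121] [ 0.32710058 -0.30666162]
```

```bash
cat >> h.py <<'E'
YAW=np.radians(-6); O=np.array([.5621,.2179,0])
def W(x,y,z): c,s=np.cos(YAW),np.sin(YAW); x,y,z=x/1e3,y/1e3,z/1e3; return O+[c*x-s*y,s*x+c*y,z]
def inv(P): c,s=np.cos(YAW),np.sin(YAW); q=np.array(P)-O; return np.array([c*q[0]+s*q[1],-s*q[0]+c*q[1],q[2]])*1e3
def overlay(n,d,box,k,name,s):
    u0,v0,w,h=box
    a=cv2.resize(d['frame'][v0:v0+h,u0:u0+w,::-1],None,fx=k,fy=k,interpolation=cv2.INTER_CUBIC); b=a.copy()
    def line(p,q,c):
        L=[((proj(d,W(*p))-[u0,v0]+.5)*k).astype(int) for p in(p,q)]; cv2.line(b,tuple(map(int,L[0])),tuple(map(int,L[1])),c,1)
    def rect(x0,x1,y0,y1,z,c):
        P=[(x0,y0,z),(x1,y0,z),(x1,y1,z),(x0,y1,z)]
        for i in range(4): line(P[i],P[(i+1)%4],c)
    rect(-24,36,90,140,130,(0,0,255)); rect(0,4,-95,95,130,(0,255,0)); rect(-29,37,-97,-85,140,(255,0,0))
    rect(-36,0,15+s,29+s,138,(0,255,255)); rect(-33,47,-95,140,12,(255,255,0)); line((28,-95,120),(28,95,120),(255,0,255))
    cv2.imwrite(f'pics/{name}.png',np.vstack([a,b]) if w>1.3*h else np.hstack([a,b]))
E
python3 - <<'E'
from h import *
overlay('top',load('top'),(195,142,125,60),6,'o1',16)
E
```

```text
(no output)
```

View pics/o1.png

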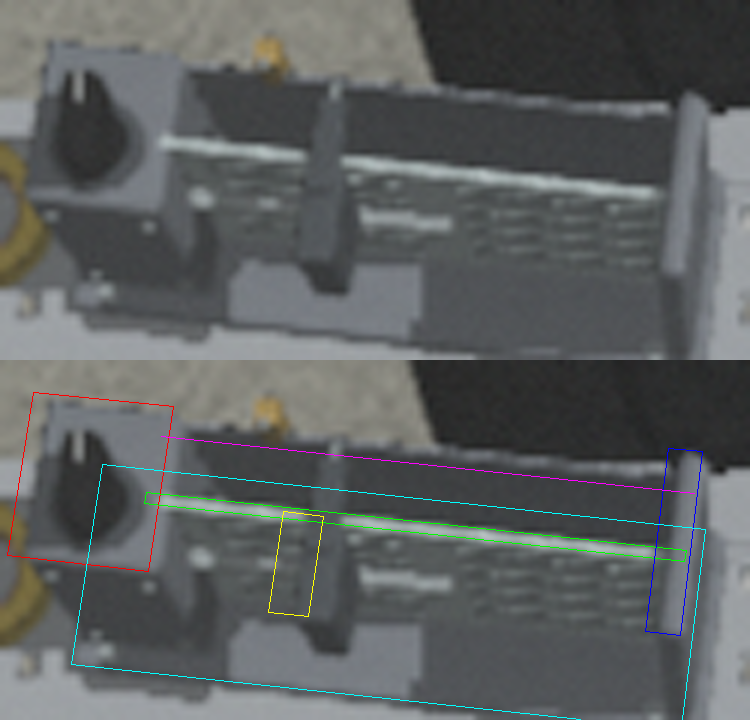

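```bash
sed -i 's/^YAW=.*/YAW=np.radians(-6); O=np.array([.5616,.2127,0])/' h.py
python3 - <<'E'
from h import *
d=load('top')
for n,cx,cy,z in [('ptr',335,85,.136),('stopfl',300,258,.138),('stopfr',343,262,.138),('clip',270,58,.13),('cliptip',283,70,.136),('hfl',35,203,.13),('hfr',160,210,.13),('hbl',50,44,.13),('hbr',188,55,.13),('cheekfl',663,268,.14),('cheekbl',682,95,.14),('railL',165,142,.13),('railR',655,193,.13),('knobtop',76,75,.165),('knobbot',88,165,.165)]:
    print(n,inv(at_z(d,195+cx/6-.5,142+cy/6-.5,z)).round(1))
d=load('side')
crop(d,330,145,60,50,10,'c3')
E
```

```text
ptr [ 26.5  35.9 136. ]
stopfl [-37.   39.2 138. ]
stopfr [-36.7  24.3 138. ]
clip [ 35.7  61.  130. ]
cliptip [ 29.9  54.7 136. ]
hfl [-25.6 135.2 130. ]
hfr [-23.3  91.4 130. ]
hbl [ 32.3 138.7 130. ]
hbr [ 33.6  89.8 130. ]
cheekfl [-27.1 -85.6 140. ]
cheekbl [ 35.1 -84.9 140. ]
railL [  1.3  93.2 130. ]
railR [  1.9 -79.  130. ]
knobtop [ 11.4 119.1 165. ]
knobbot [-19.5 110.4 165. ]
```

View pics/c3.png

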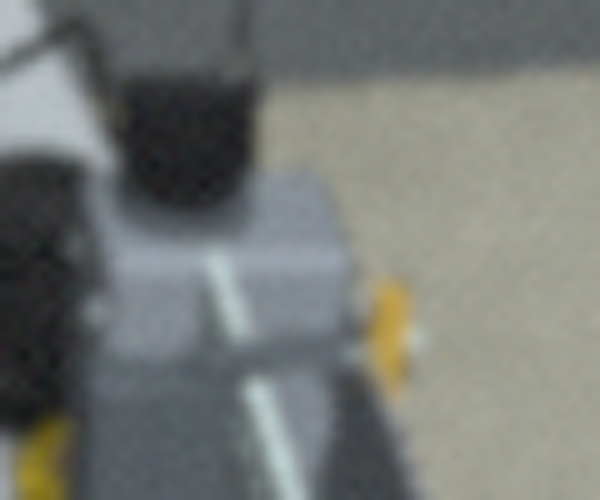

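```bash
cat >> h.py <<'E'
from scipy.spatial.transform import Rotation as Ro
def nuts():
    out=[]
    for n in('top','side'):
        d=grab(n); f=cv2.cvtColor(d['frame'],cv2.COLOR_RGB2HSV)
        m=((f[...,0]>8)&(f[...,0]<28)&(f[...,1]>45)&(f[...,2]>90)).astype(np.uint8); m[:(200 if n=='side' else 205)]=0
        if n=='side': m[:,:255]=0
        else: m[330:]=0
        k,l,s,c=cv2.connectedComponentsWithStats(m)
        for i in range(1,k):
            if 25<s[i,4]<260:
                b=s[i]; p=at_z(d,b[0]+b[2]/2-.5,b[1]+b[3]/2-.5,.013 if n=='top' else .010); print(n,s[i,4],p[:2].round(4))
def tool():
    s=ctrl.get_state(); R=Ro.from_rotvec(s['tcp_rot']).as_matrix(); z=R[:,2]
    print('t',round(s['time_s'],2),'pos',s['position'].round(4),'approach',R[:,1].round(3),'jaw deg',np.degrees(np.arctan2(z[1],z[0])).round(1),'q',s['joints'].round(2),'F',s['force'].round(1),'gap',round(s['finger_gap'],4))
    return s
E
python3 -c "
from h import *
tool()"
```

```text
t 0.1 pos [ 0.2281 -0.6082  0.3028] approach [-0.     0.002 -1.   ] jaw deg -69.4 q [-1.29  0.12  1.65  0.    1.37 -0.08] F [0.3 0.4 0. ] gap 0.0853
```

>>> step_arm(rows=[0.03,0.1,0,0,0,10,0.04,0.05,0.16,0,0,0,20,0.04,0.07,0.22,0,0,0,30,0.04,0.09,0.28,0,0,0,40,0.04,0.11,0.34,0,0,0,49.4,0.04])

```text
time_s: 0.72
position: [0.3239, -0.3091, 0.3023]
tcp_rot: [-1.027, 1.461, -1.457]
force: [0.8, -0.1, 0.8]
finger_gap: 0.0399
```

>>> step_arm(rows=[0.02,0.07,-0.05,0,0,0,0.04,0.02,0.08,-0.1,0,0,0,0.04,0.02,0.08,-0.13,0,0,0,0.04])

```text
time_s: 1.1
position: [0.3433, -0.2266, 0.1697]
tcp_rot: [-1.028, 1.46, -1.453]
force: [0.1, -0.6, -0.7]
finger_gap: 0.04
```

```bash
python3 -c "
from h import *
tool(); nuts(); tool()"
```

```text
t 1.1 pos [ 0.3433 -0.2266  0.1697] approach [-0.003  0.003 -1.   ] jaw deg -19.6 q [-0.71 -0.31  2.29  0.    1.17 -0.37] F [ 0.1 -0.6 -0.7] gap 0.04
top 81 [0.4211 0.2094]
top 84 [0.407  0.2789]
top 88 [0.3771 0.1882]
top 91 [ 0.3527 -0.1945]
side 226 [ 0.3539 -0.1973]
side 121 [ 0.3271 -0.3067]
t 1.2 pos [ 0.3413 -0.226   0.167 ] approach [-0.01   0.008 -1.   ] jaw deg -19.7 q [-0.72 -0.31  2.29 -0.    1.17 -0.37] F [-0.5 -0.2  0.3] gap 0.04
```

>>> step_arm(rows=[0.0115,0.03,0,0,0,0,0.052,0.0115,0.03,-0.05,0,0,0,0.052,0.0115,0.03,-0.08,0,0,0,0.052,0.0115,0.03,-0.091,0,0,0,0.052,0.0115,0.03,-0.091,0,0,0,0.052])

```text
time_s: 1.82
position: [0.3533, -0.1967, 0.0769]
tcp_rot: [-1.03, 1.469, -1.448]
force: [-0.3, -0.3, -0.4]
finger_gap: 0.0519
```

```bash
python3 -c "
from h import *
tool(); d=grab('side'); crop(d,220,330,130,110,6,'n4')"
```

```text
t 1.82 pos [ 0.3533 -0.1967  0.0769] approach [-0.009  0.008 -1.   ] jaw deg -19.7 q [-0.64 -0.16  2.35  0.    0.96 -0.3 ] F [-0.3 -0.3 -0.4] gap 0.0519
```

View pics/n4.png

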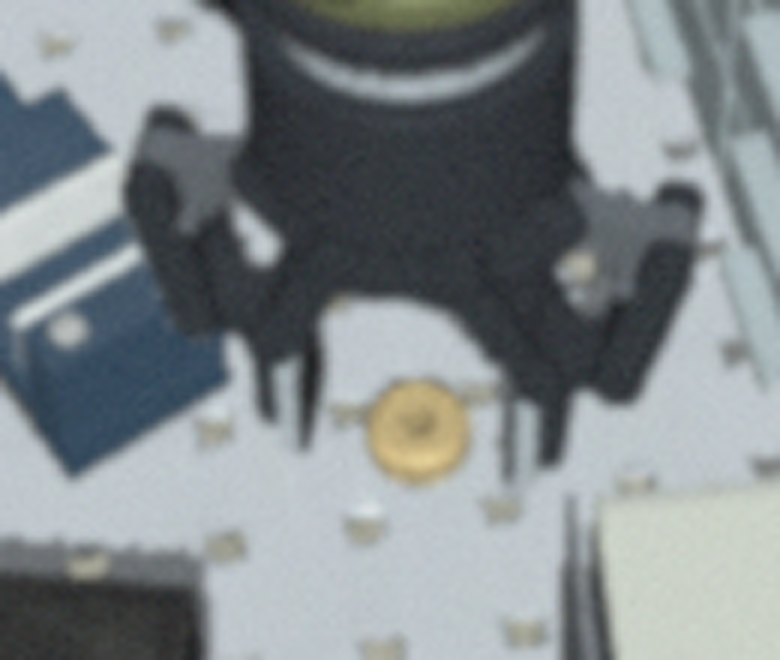

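>>> step_arm(rows=[0,0,0,0,0,0,0.02,0,0,0,0,0,0,0.02,0,0,0,0,0,0,0.02,0,0,0.02,0,0,0,0.02,0,0,0.07,0,0,0,0.02])

```text
time_s: 2.5
position: [0.3524, -0.196, 0.1467]
tcp_rot: [-1.031, 1.473, -1.445]
force: [2.0, 0.2, 0.0]
finger_gap: 0.023
```

>>> step_arm(rows=[0,0.06,0.03,0,0,0,0.02,0,0.12,0.04,0,0,0,0.02,0.005,0.18,0.04,0,0,0,0.02,0.02,0.235,0.03,0,0,0,0.02,0.041,0.247,0.0,0,0,0,0.02])

```text
time_s: 3.12
position: [0.3952, 0.0541, 0.1493]
tcp_rot: [-1.027, 1.463, -1.443]
force: [0.7, 0.7, -0.3]
finger_gap: 0.0228
```

>>> step_arm(rows=[0,0,0,0,0,0,0.02,0,0,-0.022,0,0,0,0.02,0,0,-0.022,0,0,0,0.02])

```text
time_s: 3.5
position: [0.3944, 0.0536, 0.1271]
tcp_rot: [-1.028, 1.465, -1.444]
force: [0.4, 0.7, -0.5]
finger_gap: 0.0227
```

```bash
python3 -c "
from h import *
tool(); d=grab('side'); crop(d,240,210,130,110,6,'b1')"
```

```text
t 3.5 pos [0.3944 0.0536 0.1271] approach [-0.006  0.01  -1.   ] jaw deg -19.4 q [-0.01 -0.28  2.34  0.01  1.08  0.33] F [ 0.4  0.7 -0.5] gap 0.0227
```

View pics/b1.png

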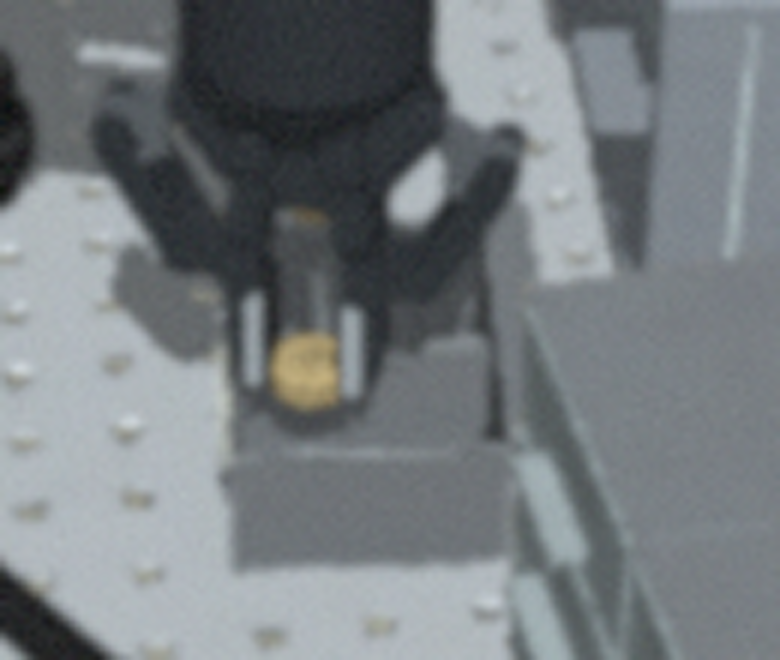

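>>> step_arm(rows=[0.006,-0.006,-0.008,0,0,0,0.02,0.006,-0.006,-0.008,0,0,0,0.045,0.006,-0.006,-0.008,0,0,0,0.045,0.006,-0.006,-0.008,0,0,0,0.045,0,0,0.06,0,0,0,0.045])

```text
time_s: 4.18
position: [0.3923, 0.0529, 0.1777]
tcp_rot: [-1.037, 1.473, -1.441]
force: [1.8, -0.5, 0.5]
finger_gap: 0.0451
```

>>> step_arm(rows=[-0.01,0.06,0,0,0,0,0.045,-0.018,0.12,0,0,0,0,0.05,-0.018,0.135,-0.03,0,0,0,0.05,-0.018,0.135,-0.05,0,0,0,0.05])

```text
time_s: 4.68
position: [0.3737, 0.1894, 0.1271]
tcp_rot: [-1.039, 1.471, -1.438]
force: [0.1, 0.6, -0.3]
finger_gap: 0.0504
```

```bash
python3 -c "
from h import *
tool(); nuts()"
```

```text
t 4.67 pos [0.3737 0.1894 0.1271] approach [-0.017  0.01  -1.   ] jaw deg -19.3 q [ 0.33 -0.22  2.3   0.02  1.08  0.66] F [ 0.1  0.6 -0.3] gap 0.0504
top 81 [0.403  0.0494]
side 83 [0.421  0.2078]
side 67 [0.3755 0.1853]
side 116 [ 0.3271 -0.3067]
```

>>> step_arm(rows=[0.0026,-0.0026,0,-0.6,-1,0,0.052,0.0026,-0.0026,-0.03,-0.6,-1,0,0.052,0.0026,-0.0026,-0.051,-0.6,-1,0,0.052,0.0026,-0.0026,-0.051,-0.6,-1,0,0.052,0.0026,-0.0026,-0.051,-0.6,-1,0,0.02])

```text
time_s: 5.4
position: [0.3761, 0.1854, 0.0759]
tcp_rot: [-1.032, 1.455, -1.455]
force: [0.5, -0.6, 0.2]
finger_gap: 0.0347
```

>>> step_arm(rows=[0,0,0,0,0,0,0.02,0,0,0,0,0,0,0.02,0,0,0,0,0,0,0.02,0,0,0.03,0,0,0,0.02,0,0,0.08,0,0,0,0.02])

```text
time_s: 6.02
position: [0.3745, 0.1849, 0.1547]
tcp_rot: [-1.037, 1.458, -1.455]
force: [1.1, 0.7, 0.1]
finger_gap: 0.0232
```

>>> step_arm(rows=[0.015,-0.05,0.01,0,0,0,0.02,0.026,-0.076,0,0,0,0,0.02,0.026,-0.076,-0.033,0,0,0,0.02,0.026,-0.076,-0.035,0,0,0,0.02,0.026,-0.076,-0.035,0,0,0,0.02])

```text
time_s: 6.65
position: [0.4005, 0.1091, 0.12]
tcp_rot: [-1.038, 1.458, -1.454]
force: [-0.0, 0.2, -0.5]
finger_gap: 0.0233
```

>>> step_arm(rows=[0,0,0,0,0,0,0.045,0,0,0,0,0,0,0.045,0,0,0,0,0,0,0.045,0,0,0.06,0,0,0,0.045,0.01,0.06,0.06,0,0,0,0.05])

```text
time_s: 7.28
position: [0.4142, 0.1685, 0.1871]
tcp_rot: [-1.02, 1.454, -1.461]
force: [1.4, 0.2, -0.0]
finger_gap: 0.0496
```

```bash
python3 -c "
from h import *
tool(); nuts()"
```

```text
t 7.28 pos [0.4142 0.1685 0.1871] approach [ 0.007  0.    -1.   ] jaw deg -19.8 q [ 0.27 -0.24  2.2  -0.    1.17  0.61] F [ 1.4  0.2 -0. ] gap 0.0496
top 28 [0.4176 0.2172]
top 77 [0.4069 0.28  ]
top 84 [0.403  0.0494]
side 77 [0.4071 0.2743]
side 76 [0.4221 0.2076]
side 117 [ 0.3271 -0.3067]
```

>>> step_arm(rows=[0.0074,0.04,0,0,0.4,0,0.052,0.0074,0.04,-0.06,0,0.4,0,0.052,0.0074,0.04,-0.1,0,0.4,0,0.052,0.0074,0.04,-0.111,0,0.4,0,0.052,0.0074,0.04,-0.111,0,0.4,0,0.052])

```text
time_s: 8.0
position: [0.4194, 0.2124, 0.0721]
tcp_rot: [-1.041, 1.458, -1.448]
force: [0.3, 1.1, -0.6]
finger_gap: 0.0521
```

>>> step_arm(rows=[0,0,0,0,0,0,0.02,0,0,0,0,0,0,0.02,0,0,0,0,0,0,0.02,0,0,0.02,0,0,0,0.02,0,0,0.08,0,0,0,0.02])

```text
time_s: 8.62
position: [0.417, 0.2114, 0.1498]
tcp_rot: [-1.049, 1.462, -1.448]
force: [2.0, -0.4, -0.0]
finger_gap: 0.0239
```

>>> step_arm(rows=[0.005,-0.05,0.01,0,0,0,0.02,0.018,-0.107,0.005,0,0,0,0.02,0.018,-0.107,-0.03,0,0,0,0.02,0.018,-0.107,-0.03,0,0,0,0.02,0.018,-0.107,-0.03,0,0,0,0.02])

```text
time_s: 9.25
position: [0.4385, 0.1028, 0.1236]
tcp_rot: [-1.043, 1.454, -1.455]
force: [-0.1, -9.1, 12.6]
finger_gap: 0.0237
```

>>> step_arm(rows=[0,0,0,0,0,0,0.045,0,0,0,0,0,0,0.045,0,0,0,0,0,0,0.045,0,0,0.06,0,0,0,0.045,-0.02,0.06,0.06,0,0,0,0.05])

```text
time_s: 9.88
position: [0.4225, 0.1614, 0.1886]
tcp_rot: [-1.029, 1.453, -1.461]
force: [0.4, 0.3, -0.2]
finger_gap: 0.0502
```

>>> step_arm(rows=[0,0.06,0,0,0,0,0.05,0,0.1,-0.02,0,0,0,0.05,0,0.1,-0.05,0,0,0,0.05])

```text
time_s: 10.25
position: [0.4229, 0.2643, 0.1392]
tcp_rot: [-1.028, 1.449, -1.457]
force: [-0.7, -0.0, -0.2]
finger_gap: 0.0498
```

```bash
python3 -c "
from h import *
tool(); nuts(); tool()"
```

```text
t 10.25 pos [0.4229 0.2643 0.1392] approach [ 0.004 -0.003 -1.   ] jaw deg -19.4 q [ 0.45 -0.05  2.12 -0.01  1.06  0.79] F [-0.7 -0.  -0.2] gap 0.0498
top 71 [0.4368 0.1002]
top 79 [0.407  0.1146]
top 71 [0.4075 0.0517]
side 76 [0.4071 0.2743]
side 113 [ 0.327  -0.3073]
t 10.35 pos [0.4198 0.2611 0.1347] approach [-0.006 -0.008 -1.   ] jaw deg -19.5 q [ 0.45 -0.04  2.13 -0.01  1.07  0.79] F [-0.4 -0.5 -0.6] gap 0.0496
```

>>> step_arm(rows=[-0.013,0.0155,0,0,0,0,0.052,-0.013,0.0155,-0.04,0,0,0,0.052,-0.013,0.0155,-0.06,0,0,0,0.052,-0.013,0.0155,-0.06,0,0,0,0.052,-0.013,0.0155,-0.06,0,0,0,0.052])

```text
time_s: 10.98
position: [0.4076, 0.2768, 0.0761]
tcp_rot: [-1.036, 1.454, -1.46]
force: [0.5, -0.5, 0.2]
finger_gap: 0.0522
```

>>> step_arm(rows=[0,0,0,0,0,0,0.02,0,0,0,0,0,0,0.02,0,0,0,0,0,0,0.02,0,0,0.02,0,0,0,0.02,0,0,0.08,0,0,0,0.02])

```text
time_s: 11.6
position: [0.4056, 0.2757, 0.1541]
tcp_rot: [-1.044, 1.457, -1.461]
force: [0.4, 0.3, 0.2]
finger_gap: 0.023
```

Run:
```python
from h import *
tool(); d=grab('top'); T=cloud(d)
def pts(P,lo,hi): m=((P>lo)&(P<hi)).all(-1); return P[m]
for lo,hi in ((.035,.06),(.078,.095)):
    p=pts(T,[.33,0,lo],[.5,.16,hi]); print(cv2.minAreaRect((p[:,:2]*1000).astype(np.float32)))
```

```text
t 11.6 pos [0.4056 0.2757 0.1541] approach [-0.011 -0.011 -1.   ] jaw deg -19.5 q [ 0.49 -0.08  2.12 -0.    1.11  0.83] F [0.4 0.3 0.2] gap 0.023
((428.43359375, 79.0522689819336), (119.88977813720703, 108.00943756103516), 78.77806091308594)
((421.7630615234375, 80.41600036621094), (11.760049819946289, 36.31535339355469), 79.00292205810547)
```

>>> step_arm(rows=[0.005,-0.06,0.03,0.6,-0.6,0,0.02,0.01,-0.12,0.04,0.6,-0.6,0,0.02,0.02,-0.18,0.04,0.6,-0.6,0,0.02,0.032,-0.232,0.03,0.6,-0.6,0,0.02,0.032,-0.232,-0.0,0.6,-0.6,0,0.02])

```text
time_s: 12.28
position: [0.4453, 0.043, 0.1679]
tcp_rot: [-1.0, 1.448, -1.461]
force: [-0.6, 0.6, -0.8]
finger_gap: 0.0235
```

>>> step_arm(rows=[0,0,-0.02,0,0,0,0.02,0,0,-0.025,0,0,0,0.02,0,0,-0.025,0,0,0,0.02])

```text
time_s: 12.65
position: [0.4455, 0.0432, 0.1433]
tcp_rot: [-0.999, 1.447, -1.461]
force: [0.6, -0.3, -0.7]
finger_gap: 0.0233
```

>>> step_arm(rows=[-0.008,0.001,-0.015,0,-1.3,0,0.02,-0.008,0.001,-0.015,0,-1.3,0,0.02,-0.008,0.001,-0.015,0,-1.3,0,0.045,-0.008,0.001,-0.015,0,-1.3,0,0.045,-0.008,0.001,-0.015,0,-1.3,0,0.045])

```text
time_s: 13.28
position: [0.4375, 0.0443, 0.1284]
tcp_rot: [-0.98, 1.431, -1.468]
force: [0.2, -0.1, -0.4]
finger_gap: 0.0454
```

>>> step_arm(rows=[0,0,0.06,0,0,0,0.045,-0.03,0.06,0.12,0,0,10,0.06,-0.02,0.12,0.14,0,0,20,0.06,0.0,0.18,0.14,0,0,30,0.06,0.02,0.22,0.14,0,0,40,0.06])

```text
time_s: 13.9
position: [0.456, 0.2623, 0.2699]
tcp_rot: [-1.307, 0.929, -0.94]
force: [0.7, -0.7, 0.2]
finger_gap: 0.0598
```

Run:
```python
from h import *
tool(); nuts(); d=load('side'); crop(d,260,190,100,120,5,'b2')
```

```text
t 13.9 pos [0.456  0.2623 0.2699] approach [ 0.034  0.037 -0.999] jaw deg 20.5 q [ 0.41 -0.15  1.98  0.02  1.27  0.05] F [ 0.7 -0.7  0.2] gap 0.0598
top 78 [0.4417 0.0472]
top 75 [0.4368 0.1002]
top 80 [0.407  0.1146]
top 74 [0.4075 0.0517]
side 118 [ 0.3271 -0.3067]
```

View pics/b2.png

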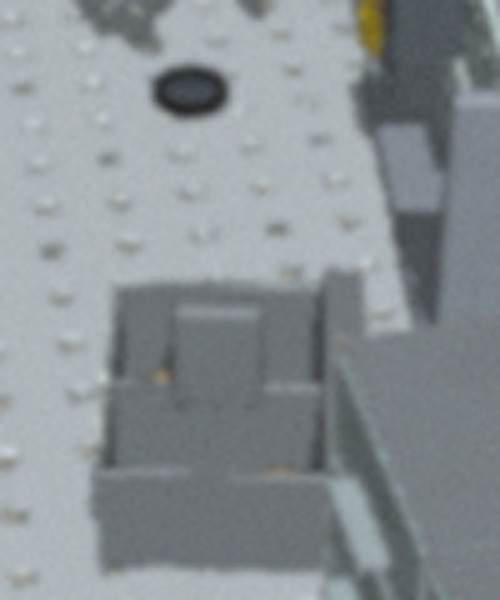

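```bash
cat >> h.py <<'E'
def goto(x,y,z,jaw,n=1):
    s=ctrl.get_state(); R=Ro.from_rotvec(s['tcp_rot']).as_matrix(); a=np.radians(jaw)
    Z=np.array([np.cos(a),np.sin(a),0]); Y=np.array([0,0,-1.]); D=np.c_[np.cross(Y,Z),Y,Z]
    r=np.degrees(Ro.from_matrix(D@R.T).as_rotvec()); print('shift',(np.array([x,y,z])-s['position']).round(4),'rot',r.round(2))
E
python3 -c "
from h import *
goto(.57,.3275,.265,88)"
```

```text
shift [ 0.1132  0.0633 -0.003 ] rot [-2.9   0.28 67.46]
```

>>> step_arm(rows=[0.03,0.02,0,-0.43,0.04,10,0.045,0.06,0.04,0,-0.86,0.08,20,0.045,0.09,0.055,0,-1.3,0.12,30,0.045,0.113,0.063,0,-1.72,0.16,40,0.045,0.113,0.063,-0.003,-2.15,0.2,50,0.045])

```text
time_s: 14.62
position: [0.5712, 0.3269, 0.2646]
tcp_rot: [-1.542, 0.262, -0.263]
force: [-0.9, -0.0, 0.7]
finger_gap: 0.0451
```

```bash
python3 -c "
from h import *
tool(); goto(.57,.3275,.265,88)"
```

```text
t 14.62 pos [0.5712 0.3269 0.2646] approach [ 0.003  0.012 -1.   ] jaw deg 70.8 q [ 0.44  0.16  1.67  0.01  1.3  -0.8 ] F [-0.9 -0.   0.7] gap 0.0451
shift [-0.0012  0.0006  0.0004] rot [-0.72  0.07 17.21]
```

Align and descend on the knob.

>>> step_arm(rows=[-0.001,0.0005,0,-0.3,0,9,0.045,-0.001,0.0005,0,-0.7,0.1,17.2,0.045,-0.001,0.0005,-0.03,-0.7,0.1,17.2,0.045,-0.001,0.0005,-0.053,-0.7,0.1,17.2,0.045,-0.001,0.0005,-0.053,-0.7,0.1,17.2,0.045])

```text
time_s: 15.25
position: [0.5687, 0.3264, 0.2081]
tcp_rot: [-1.573, 0.033, -0.023]
force: [-0.6, -0.1, -0.6]
finger_gap: 0.0449
```

>>> step_arm(rows=[0,0,0,0,0,0,0.005,0,0,0,0,0,0,0.005,0,0,0,0,0,0,0.005,0,0,0,0,0,0,0.005])

```text
time_s: 15.75
position: [0.5691, 0.3285, 0.2098]
tcp_rot: [-1.568, 0.031, -0.025]
force: [0.8, 7.0, -1.3]
finger_gap: 0.0183
```

```bash
python3 -c "
from h import *
s=tool(); print(s['torque'])
d=grab('side'); a=d['frame'][120:220,310:410,::-1]; e=grab('top')['frame'][140:240,190:290,::-1]
cv2.imwrite('pics/k1.png',np.hstack([cv2.resize(q,None,fx=4,fy=4,interpolation=cv2.INTER_CUBIC) for q in(a,e)]))"
```

```text
t 15.75 pos [0.5691 0.3285 0.2098] approach [-0.003  0.003 -1.   ] jaw deg 88.0 q [ 0.44  0.21  1.71  0.    1.22 -1.1 ] F [ 0.8  7.  -1.3] gap 0.0183
[ 1.23430187 -0.04436759 -0.02227511]
```

View pics/k1.png

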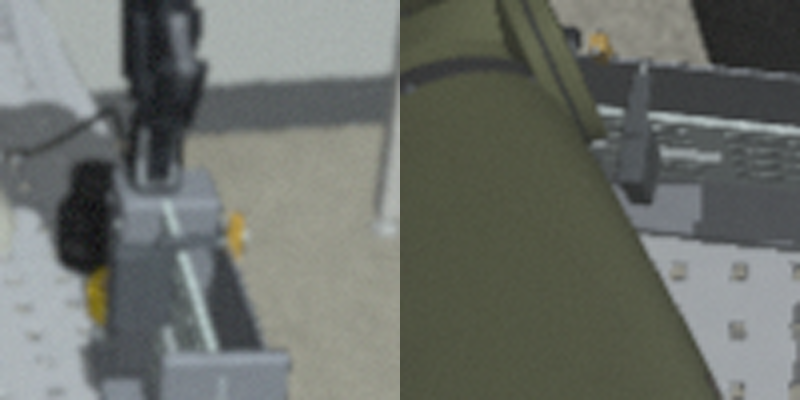

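>>> step_arm(rows=[0,0.002,0,0,0,0,0.005,0,0.002,0,0,0,0,0.005,0,0.002,0,0,0,0,0.005])

```text
time_s: 16.23
position: [0.5692, 0.3291, 0.2098]
tcp_rot: [-1.571, 0.031, -0.025]
force: [-0.6, -4.4, -0.9]
finger_gap: 0.0181
```

>>> step_arm(rows=[0,-0.001,0,0,0,-10,0.005,0,-0.001,0,0,0,-20,0.005,0,-0.001,0,0,0,-30,0.005,0,-0.001,0,0,0,-40,0.005,0,-0.001,0,0,0,-50,0.005])

```text
time_s: 16.85
position: [0.5697, 0.33, 0.2099]
tcp_rot: [-1.443, 0.716, -0.71]
force: [3.9, 8.0, -7.3]
finger_gap: 0.018
```

```bash
cat >> h.py <<'E'
def stopview(name):
    d=load('top'); e=load('side')
    a=cv2.resize(d['frame'][145:195,215:275,::-1],None,fx=10,fy=10,interpolation=cv2.INTER_CUBIC); 
    b=cv2.resize(e['frame'][155:195,340:380,::-1],None,fx=5,fy=5,interpolation=cv2.INTER_CUBIC)
    c=np.zeros((500,800,3),np.uint8); c[:,:600]=a; c[:200,600:]=b; cv2.imwrite(f'pics/{name}.png',c)
E
python3 -c "
from h import *
s=tool(); print(s['torque']); grab('top'); grab('side')
T=cloud(load('top'));c,sn=np.cos(YAW),np.sin(YAW); Q=(T-O)*1e3; x=c*Q[...,0]+sn*Q[...,1]; y=-sn*Q[...,0]+c*Q[...,1]
m=(x>-40)&(x<-4)&(y>5)&(y<80)&(Q[...,2]>131)&(Q[...,2]<145); print('stop y',m.sum(),y[m].mean(),np.percentile(y[m],[5,95]))
"
```

```text
t 16.85 pos [0.5697 0.33   0.2099] approach [-0.     0.008 -1.   ] jaw deg 37.6 q [ 0.44  0.21  1.71  0.01  1.21 -0.22] F [ 3.9  8.  -7.3] gap 0.018
[ 1.34102765 -0.74986145  0.05411069]
stop y 84 39.268725609144255 [33.68876898 44.99728638]
```

>>> step_arm(rows=[0,0.0005,0,-0.5,0,-10,0.005,0,0.0005,0,-0.5,0,-20,0.005,0,0.0005,0,-0.5,0,-30,0.005,0,0.0005,0,-0.5,0,-40,0.005,0,0.0005,0,-0.5,0,-50,0.005])

```text
time_s: 17.58
position: [0.5711, 0.3312, 0.2099]
tcp_rot: [-1.092, 1.363, -1.371]
force: [7.7, 3.0, -7.4]
finger_gap: 0.0185
```

>>> step_arm(rows=[0,0,0,0,0,-10,0.005,0,0,0,0,0,-20,0.005,0,0,0,0,0,-30,0.005,0,0,0,0,0,-40,0.005,0,0,0,0,0,-50,0.005])

```text
time_s: 18.2
position: [0.5726, 0.3305, 0.2099]
tcp_rot: [-0.464, 1.946, -1.963]
force: [7.7, -2.2, -5.3]
finger_gap: 0.0182
```

```bash
cat >> h.py <<'E'
def stopy():
    for n in('top','side'):
        T=cloud(grab(n));c,sn=np.cos(YAW),np.sin(YAW); Q=(T-O)*1e3; x=c*Q[...,0]+sn*Q[...,1]; y=-sn*Q[...,0]+c*Q[...,1]
        m=(x>-40)&(x<-4)&(y>5)&(y<82)&(Q[...,2]>131)&(Q[...,2]<145)
        if m.sum()>5: print(n,'stop y',m.sum(),y[m].mean(),np.percentile(y[m],[5,95]))
E
python3 -c "
from h import *
s=tool(); print(s['torque']); stopy()"
```

```text
t 18.2 pos [0.5726 0.3305 0.2099] approach [ 0.009 -0.006 -1.   ] jaw deg -62.9 q [ 0.45  0.22  1.71 -0.01  1.21  1.55] F [ 7.7 -2.2 -5.3] gap 0.0182
[-0.24996614 -1.16070859  0.09767033]
top stop y 77 46.41237285737167 [40.28221122 52.28658259]
side stop y 52 44.64286070838814 [38.70314717 51.6991424 ]
```

>>> step_arm(rows=[0.0005,0,0,0,0.5,-10.6,0.005,0.0005,0,0,0,0.5,-21.2,0.005,0.0005,0,0,0,0.5,-31.8,0.005,0.0005,0,0,0,0.5,-42.4,0.005,0.0005,0,0,0,0.5,-53,0.005])

```text
time_s: 18.92
position: [0.5739, 0.3288, 0.2098]
tcp_rot: [-0.452, -1.956, 1.98]
force: [2.6, -6.3, -2.9]
finger_gap: 0.018
```

>>> step_arm(rows=[0,0,0,0,0,0,0.045,0,0,0,0,0,0,0.045,0,0,0,0,0,0,0.045,0,0,0.03,0,0,0,0.045,0,0,0.05,0,0,0,0.045])

```text
time_s: 19.55
position: [0.5742, 0.3293, 0.2617]
tcp_rot: [-0.453, -1.958, 1.98]
force: [0.6, 0.5, 0.4]
finger_gap: 0.0452
```

```bash
python3 -c "
from h import *
s=tool(); stopy()
for n in('top','side'):
    T=cloud(load(n)); p=T[((T>[.53,.29,.157])&(T<[.61,.37,.175])).all(-1)]
    if len(p)>5: print(cv2.minAreaRect((p[:,:2]*1000).astype(np.float32)),p[:,2].mean())
"
```

```text
t 19.55 pos [0.5742 0.3293 0.2617] approach [-0.004 -0.01  -1.   ] jaw deg -116.0 q [ 0.44  0.18  1.66 -0.01  1.31  2.47] F [0.6 0.5 0.4] gap 0.0452
top stop y 75 49.63258576515568 [44.02747921 56.04604138]
side stop y 59 48.58862365865383 [42.07818365 56.38389008]
((571.5823974609375, 326.8312072753906), (15.636761665344238, 32.84937286376953), 68.51063537597656) 0.1625147517322033
```

>>> step_arm(rows=[-0.0025,-0.001,0,0,0,10.6,0.045,-0.0025,-0.001,0,0,0,21.2,0.045,-0.0025,-0.001,0,0,0,31.8,0.045,-0.0025,-0.001,0,0,0,42.4,0.045,-0.0025,-0.001,0,0,0,53,0.045])

```text
time_s: 20.27
position: [0.5724, 0.3286, 0.263]
tcp_rot: [-0.471, 1.947, -1.959]
force: [-0.2, -1.2, 0.3]
finger_gap: 0.0451
```

>>> step_arm(rows=[0,0,0,0,0,10.6,0.045,0,0,0,0,0,21.2,0.045,0,0,0,0,0,31.8,0.045,0,0,0,0,0,42.4,0.045,0,0,0,0,0,53,0.045])

```text
time_s: 20.9
position: [0.572, 0.3285, 0.262]
tcp_rot: [-1.122, 1.323, -1.329]
force: [-0.0, 0.9, -0.2]
finger_gap: 0.045
```

>>> step_arm(rows=[0,0,0,0,0,10.6,0.045,0,0,0,0,0,21.2,0.045,0,0,0,0,0,31.8,0.045,0,0,0,0,0,42.4,0.045,0,0,0,0,0,53,0.045])

```text
time_s: 21.52
position: [0.5717, 0.3285, 0.261]
tcp_rot: [-1.473, 0.626, -0.625]
force: [0.3, -0.0, 0.1]
finger_gap: 0.045
```

```bash
python3 -c "
from h import *
tool(); goto(.5715,.3285,.2617,64)"
```

```text
t 21.52 pos [0.5717 0.3285 0.261 ] approach [ 0.002  0.005 -1.   ] jaw deg 44.1 q [ 0.44  0.17  1.67  0.    1.3  -0.33] F [ 0.3 -0.   0.1] gap 0.045
shift [-0.0002  0.      0.0007] rot [-0.32  0.04 19.89]
```

>>> step_arm(rows=[0,0,0,-0.1,0,10,0.045,0,0,0,-0.3,0,19.9,0.045,0,0,-0.03,-0.3,0,19.9,0.045,0,0,-0.051,-0.3,0,19.9,0.045,0,0,-0.051,-0.3,0,19.9,0.045])

```text
time_s: 22.15
position: [0.5703, 0.3278, 0.2064]
tcp_rot: [-1.545, 0.359, -0.352]
force: [-0.6, 0.3, 0.9]
finger_gap: 0.0449
```

>>> step_arm(rows=[0,0,0,0,0,0,0.005,0,0,0,0,0,0,0.005,0,0,0,0,0,0,0.005,0,0,0,0,0,0,0.005])

```text
time_s: 22.65
position: [0.571, 0.3289, 0.2076]
tcp_rot: [-1.541, 0.357, -0.354]
force: [2.4, 5.1, -1.4]
finger_gap: 0.0195
```

>>> step_arm(rows=[0,0,0,0,0,-10,0.005,0,0,0,0,0,-20,0.005,0,0,0,0,0,-30,0.005,0,0,0,0,0,-40,0.005,0,0,0,0,0,-50,0.005])

```text
time_s: 23.28
position: [0.5711, 0.3291, 0.2076]
tcp_rot: [-1.31, 1.032, -1.03]
force: [1.7, 3.1, -4.0]
finger_gap: 0.0199
```

>>> step_arm(rows=[0,0,0,0,0,-10,0.005,0,0,0,0,0,-20,0.005,0,0,0,0,0,-30,0.005,0,0,0,0,0,-40,0.005,0,0,0,0,0,-50,0.005])

```text
time_s: 23.9
position: [0.5713, 0.3291, 0.2076]
tcp_rot: [-0.832, 1.661, -1.662]
force: [2.1, 2.1, -4.3]
finger_gap: 0.0194
```

```bash
python3 -c "
from h import *
tool(); stopy(); stopview('s1')"
```

```text
t 23.9 pos [0.5713 0.3291 0.2076] approach [ 0.003  0.001 -1.   ] jaw deg -36.6 q [ 0.44  0.22  1.71 -0.    1.21  1.08] F [ 2.1  2.1 -4.3] gap 0.0194
top stop y 23 53.92114801083431 [51.18976236 58.64499855]
side stop y 50 54.27780958675662 [49.02302916 59.93864923]
```

View pics/s1.png

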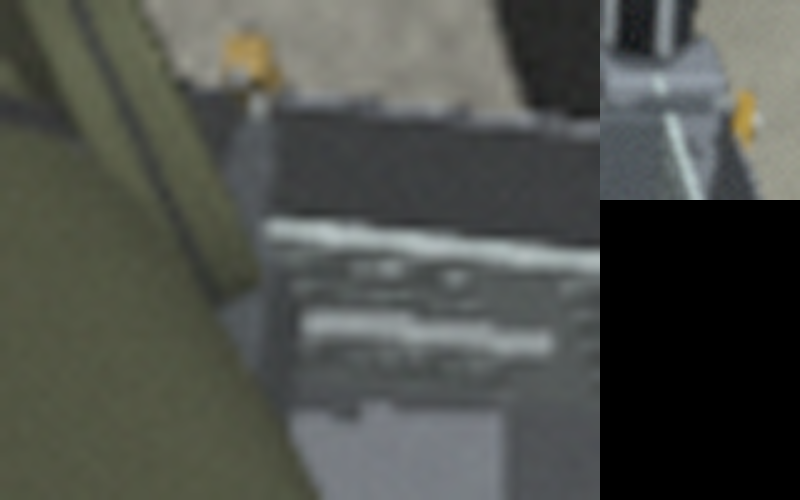

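```bash
cat >> h.py <<'E'
def fine(name,n=3):
    o=[]
    for c,(u,v) in(('top',(230,145)),('side',(355,162))):
        a=np.mean([ctrl.grab_frame(c)['frame'].astype(float) for _ in range(n)],0)[v:v+20,u:u+20,::-1]
        a=np.clip((a-a.min())/(a.max()-a.min())*255,0,255).astype(np.uint8)
        o.append(cv2.resize(a,(400,400),interpolation=cv2.INTER_CUBIC))
    cv2.imwrite(f'pics/{name}.png',np.hstack(o))
E
python3 -c "
from h import *
fine('f1')
d=load('top'); e=load('side')
for y in(56,58,60,62,64): print(y,[((proj(q,W(28,y,136))-o+.5)*20).round(0) for q,o in((d,(230,145)),(e,(355,162)))],[((proj(q,W(22,y,136))-o+.5)*20).round(0) for q,o in((d,(230,145)),(e,(355,162)))])"
```

```text
56 [array([228., 190.]), array([212., 269.])] [array([221., 244.]), array([160., 270.])]
58 [array([210., 188.]), array([209., 261.])] [array([202., 242.]), array([157., 262.])]
60 [array([191., 186.]), array([206., 252.])] [array([183., 240.]), array([154., 253.])]
62 [array([172., 184.]), array([203., 244.])] [array([164., 238.]), array([151., 245.])]
64 [array([153., 182.]), array([200., 236.])] [array([145., 236.]), array([148., 237.])]
```

View pics/f1.png

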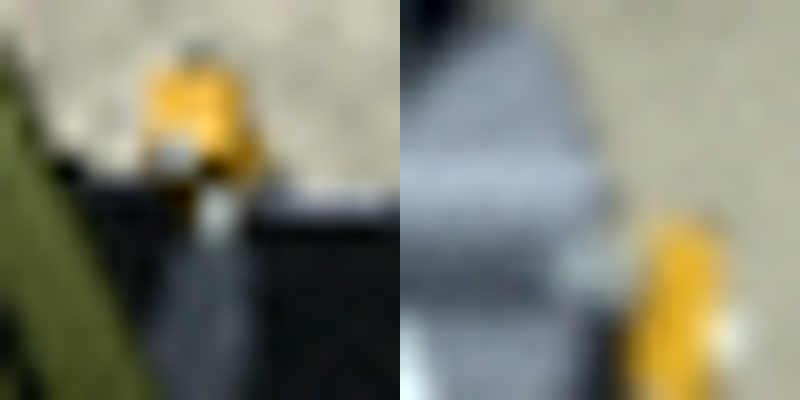

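>>> step_arm(rows=[0,0,0,0,0,-10,0.005,0,0,0,0,0,-20,0.005,0,0,0,0,0,-30,0.005,0,0,0,0,0,-40,0.005,0,0,0,0,0,-50,0.005])

```text
time_s: 24.92
position: [0.5715, 0.329, 0.2076]
tcp_rot: [-0.063, 2.187, -2.191]
force: [3.2, 1.8, -4.6]
finger_gap: 0.0195
```

```bash
python3 -c "
from h import *
fine('f2'); tool()"
```

```text
t 25.23 pos [0.5715 0.329  0.2077] approach [ 0.003 -0.002 -1.   ] jaw deg -86.1 q [ 0.44  0.22  1.71 -0.    1.21  1.95] F [ 4.4  0.6 -4.8] gap 0.0197
```

View pics/f2.png

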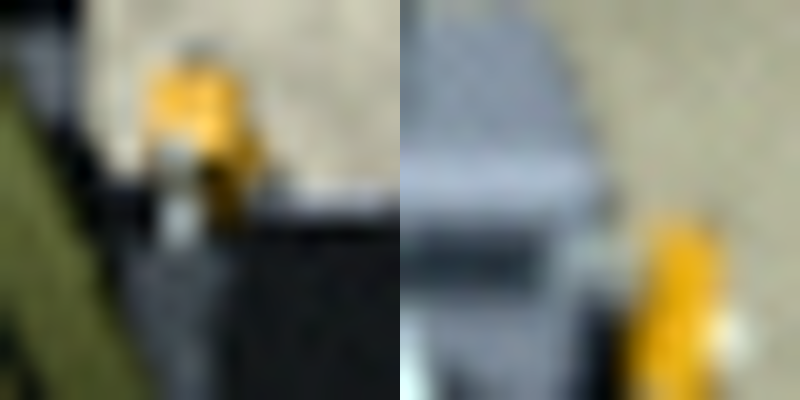

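```bash
python3 -c "
from h import *
for c,(u,v,w,h) in(('top',(234,150,12,9)),('side',(361,170,14,12))):
    a=np.mean([ctrl.grab_frame(c)['frame'].astype(float) for _ in range(6)],0)[v:v+h,u:u+w]
    print(c,u,v); print(a[...,2].round(0).astype(int)); print('R-B'); print((a[...,0]-a[...,2]).round(0).astype(int))
"
```

```text
top 234 150
[[111 127 134 115  91  90  90  80 110 130 130 129]
 [ 87 115 135 113 112 114  96  78  92 123 134 131]
 [ 52 106 138 106 124 123  84  71  67 110 132 133]
 [ 57  96 118  93 102  96  56  58  74  95 118 132]
 [ 58  70  77  70  92  92  62  55  85  94 116 137]
 [ 54  62  63  63 116 117  71  54  78  89  99 110]
 [ 58  63  66  68 118 117  72  56  62  64  65  64]
 [ 68  64  74  80 100  99  80  69  65  65  64  65]
 [ 69  58  79  90  88  89  88  75  64  65  65  65]]
R-B
[[ 5  9 10 44 75 74 76 65 23 10 10 10]
 [ 2  8 10 36 44 48 75 65 33 17 10 10]
 [-2  8 10 21  5 15 56 57 51 23 10 10]
 [-2  3  4  9  4  7 24 40 38 16  8 10]
 [-2 -4 -5  0  2  7 20 30 14  0 -2 -1]
 [ 2 -3 -3 -2 -6 -1 14 21  3 -6 -6 -8]
 [ 2 -3 -3 -4 -6 -5  4  9  2 -3 -3 -3]
 [ 9 -1 -5 -6 -6 -6 -6 -5 -3 -3 -2 -2]
 [14  2 -6 -7 -7 -8 -7 -5 -3 -3 -3 -3]]
side 361 170
[[163 162 158 147 136 136 138 138 138 138 137 136 138 140]
 [160 160 157 144 129 132 137 136 135 134 135 137 139 140]
 [142 146 144 134 122 128 133 130 126 127 133 138 138 141]
 [119 127 139 136 130 132 123 109 104 110 127 136 137 138]
 [103 123 142 144 140 1
[... 462 characters left out ...]
8 -17 -10   2  11  12  12  12  11  12  12  12  12]
 [-18 -17 -17 -12   1  10  13  14  13  13  13  13  12  12]
 [-15 -15 -15 -12   0  14  21  26  26  18  13  11  14  12]
 [-12 -14 -14  -9   2  16  38  57  59  42  18  12  13  13]
 [-11 -14 -14  -9  -1  13  46  84  93  66  28  13  12  11]
 [-12 -12 -12 -10  -4  10  47  92 105  76  32  13  13  13]
 [-13 -13 -13 -11  -4  15  57  97 104  76  32  12  12  13]
 [-15 -14 -14 -11  -3  24  70 100 102  68  24  10  12  13]
 [-15 -15 -13 -11   2  42  84 104  97  58  16   6  11  12]
 [-15 -15 -13 -10   6  50  91 106  94  52  13   5  10  12]
 [-15 -14 -13 -10   6  48  84 101  95  54  17   9  12  13]
 [-14 -14 -11  -7   3  31  58  83  92  56  19  11  11  13]]
```

>>> step_arm(rows=[0,0,0,0,0,-8,0.005,0,0,0,0,0,-15,0.005,0,0,0,0,0,-15,0.005])

```text
time_s: 26.2
position: [0.5715, 0.3289, 0.2077]
tcp_rot: [-0.21, -2.118, 2.123]
force: [5.2, 0.1, -5.2]
finger_gap: 0.0195
```

```bash
python3 -c "
from h import *
a=np.mean([ctrl.grab_frame('top')['frame'].astype(float) for _ in range(6)],0)[148:160,234:246]
print(a[...,2].round(0).astype(int)); print('R-B'); print((a[...,0]-a[...,2]).round(0).astype(int)); tool()
"
```

```text
[[128 128 133 126 113  94  97 108 120 127 126 126]
 [132 133 136 114  87  86  89  83 112 128 125 124]
 [118 129 133 115  91  90  89  80 110 131 129 128]
 [ 84 116 134 113 112 114  96  80  92 124 133 132]
 [ 58 108 138 106 125 125  86  72  68 111 132 132]
 [ 60  96 117  92 102  97  57  58  74  95 118 131]
 [ 60  70  77  76 106  96  54  56  85  95 116 136]
 [ 62  62  63  82 129 111  56  54  76  88  99 110]
 [ 64  63  65  89 120 101  60  59  62  64  65  64]
 [ 62  63  74  87  99  91  70  63  64  64  65  66]
 [ 62  65  81  88  89  88  74  62  64  65  64  64]
 [ 66  65  81  88  90  92  77  62  65  64  66  64]]
R-B
[[10 10 10 26 39 42 42 29 13 10 10 10]
 [10 10 10 42 74 74 74 61 22 10 10 10]
 [ 8 10 10 44 75 74 76 65 23 10 10 10]
 [ 3  8 10 36 44 49 75 65 34 17 10 10]
 [-3  7 11 20  5 15 56 56 51 24 10 10]
 [-4  3  4  9  4  7 23 39 38 17  8 10]
 [-2 -4 -5  0  0  6 24 30 15 -1 -3 -1]
 [ 0 -3 -4 -3 -7  0 20 22  2 -6 -7 -8]
 [ 1 -3 -3 -5 -6 -3  6  7  1 -3 -3 -3]
 [ 6 -2 -5 -6 -7 -6 -4 -3 -3 -4 -3 -3]
 [11  0 -6 -7 -7 -8 -6 -3 -3 -4 -3 -2]
 [14  4 -4 -6 -8 -8 -5 -3 -3 -3 -3 -3]]
t 26.5 pos [0.5715 0.3289 0.2076] approach [ 0.003 -0.002 -1.   ] jaw deg -101.2 q [ 0.44  0.22  1.71 -0.    1.21  2.21] F [ 5.2  1.5 -4.8] gap 0.0197
```

>>> step_arm(rows=[0,0,0,0,0,-8,0.005,0,0,0,0,0,-8,0.005,0,0,0,0,0,-8,0.005])

```text
time_s: 26.88
position: [0.5715, 0.3289, 0.2076]
tcp_rot: [-0.346, -2.04, 2.045]
force: [3.7, 0.2, -5.5]
finger_gap: 0.0199
```

>>> step_arm(rows=[0,0,0,0,0,0,0.045,0,0,0,0,0,0,0.045,0,0,0,0,0,0,0.045,0,0,0.04,0,0,0,0.045,0,0,0.08,0,0,0,0.045])

```text
time_s: 27.5
position: [0.571, 0.3288, 0.2881]
tcp_rot: [-0.344, -2.038, 2.045]
force: [0.3, -0.1, 0.8]
finger_gap: 0.0453
```

>>> step_arm(rows=[-0.05,-0.03,0.02,0,0,10.6,0.045,-0.1,-0.06,0.02,0,0,21.2,0.045,-0.13,-0.1,0,0,0,31.8,0.045,-0.15,-0.15,0,0,0,42.4,0.045,-0.15,-0.2,0,0,0,53,0.045])

```text
time_s: 28.12
position: [0.4195, 0.1312, 0.2882]
tcp_rot: [-0.568, 1.884, -1.888]
force: [1.0, -0.4, 0.3]
finger_gap: 0.0451
```

```bash
python3 -c "
from h import *
a=np.mean([ctrl.grab_frame('top')['frame'].astype(float) for _ in range(4)],0)[148:160,234:246]
print(a[...,2].round(0).astype(int)); tool(); stopy()
from h import *
T=cloud(load('top'))
for P in (T,cloud(load('side'))):
  for lo,hi in ((.035,.06),(.078,.095)):
    p=P[((P>[.33,0,lo])&(P<[.5,.16,hi])).all(-1)]
    if len(p)>9: print(cv2.minAreaRect((p[:,:2]*1000).astype(np.float32)))
  p=P[((P>[.53,.29,.157])&(P<[.61,.37,.175])).all(-1)]
  if len(p)>5: print('knob',cv2.minAreaRect((p[:,:2]*1000).astype(np.float32)))
fine('f3')
"
```

```text
[[124 124 128 122 110  92  96 104 114 122 122 122]
 [126 127 130 109  86  84  86  81 107 123 121 120]
 [128 123 129 110  89  89  87  78 106 125 125 122]
 [126 123 130 109 108 109  93  78  89 118 128 126]
 [116 128 132 104 119 119  83  70  67 108 126 127]
 [ 92 111 114  91  99  94  56  58  72  92 113 127]
 [ 74  76  77  82 104  86  52  57  84  92 110 130]
 [ 65  65  63  98 123  96  54  56  76  86  98 107]
 [ 66  66  68  94 108  85  61  60  63  64  65  65]
 [ 64  69  76  84  91  86  72  63  65  64  66  63]
 [ 66  76  85  87  87  89  76  64  64  66  64  65]
 [ 64  81  88  87  86  85  74  66  65  64  63  64]]
t 28.32 pos [0.4212 0.1318 0.2888] approach [ 0.004 -0.001 -1.   ] jaw deg -56.9 q [ 0.18 -0.35  2.11 -0.    1.38  1.18] F [0.8 0.3 0.9] gap 0.0449
top stop y 86 62.19695513513253 [55.96988198 68.32443625]
side stop y 48 59.98320185046443 [54.18393142 66.43090528]
((432.5665283203125, 78.6688003540039), (129.23062133789062, 90.46070861816406), 85.19080352783203)
((422.2619934082031, 80.32251739501953), (11.691630363464355, 35.72789764404297), 79.31038665771484)
knob ((568.8934936523438, 327.3755798339844), (15.442190170288086, 33.596099853515625), 71.35218048095703)
((427.943115234375, 78.05839538574219), (123.53890991210938, 103.1083755493164), 77.93838500976562)
((421.8292236328125, 78.6111831665039), (14.509016990661621, 34.85445022583008), 81.04452514648438)
knob ((571.3314208984375, 325.4080505371094), (14.100798606872559, 32.76885223388672), 76.26480865478516)
```

View pics/f3.png

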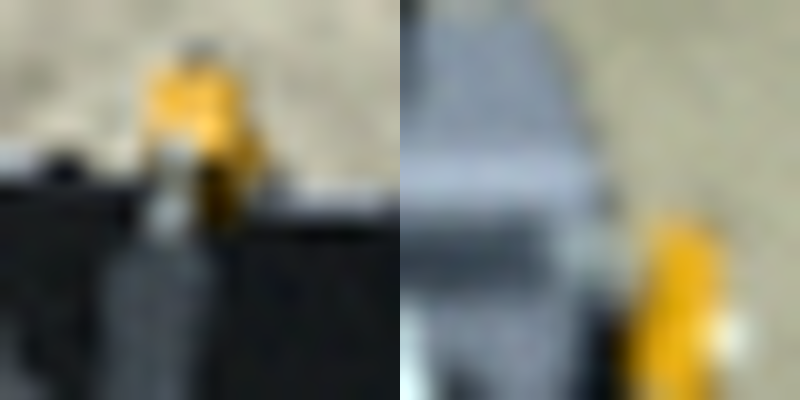

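```bash
python3 -c "
from h import *
goto(.422,.079,.19,-100)"
```

```text
shift [ 0.0008 -0.0538 -0.0981] rot [  0.14   0.11 -43.3 ]
```

>>> step_arm(rows=[0.001,-0.03,-0.02,0,0,-10,0.045,0.001,-0.053,-0.06,0,0,-20,0.045,0.001,-0.053,-0.098,0,0,-30,0.045,0.001,-0.053,-0.098,0,0,-40,0.045,0.001,-0.0535,-0.098,0.14,0.1,-43.3,0.045])

```text
time_s: 29.35
position: [0.4218, 0.0795, 0.1891]
tcp_rot: [-0.187, -2.128, 2.128]
force: [-0.1, -0.2, 1.1]
finger_gap: 0.0448
```

```bash
python3 -c "
from h import *
tool(); goto(.422,.079,.129,-100); nuts()"
```

```text
t 29.35 pos [0.4218 0.0795 0.1891] approach [-0.002 -0.    -1.   ] jaw deg -100.1 q [ 0.06 -0.29  2.24 -0.    1.2   1.81] F [-0.1 -0.2  1.1] gap 0.0448
shift [ 0.0002 -0.0005 -0.0601] rot [ 0.01 -0.1   0.12]
top 78 [0.407  0.1135]
top 61 [0.4098 0.0517]
side 117 [ 0.327  -0.3073]
```

>>> step_arm(rows=[0,-0.0005,-0.03,0,0,0,0.045,0,-0.0005,-0.06,0,0,0,0.045,0,-0.0005,-0.06,0,0,0,0.045,0,-0.0005,-0.06,0,0,0,0.002,0,-0.0005,-0.06,0,0,0,0.002])

```text
time_s: 30.08
position: [0.4234, 0.0792, 0.1317]
tcp_rot: [-0.189, -2.132, 2.131]
force: [2.3, -1.6, -1.4]
finger_gap: 0.0108
```

>>> step_arm(rows=[0,0,0,0,0,0,0.002,0,0,0,0,0,0,0.002,0,0,0,0,0,0,0.002,0,0,0.01,0,0,0,0.002,0,0,0.02,0,0,0,0.002])

```text
time_s: 30.7
position: [0.4234, 0.0792, 0.1523]
tcp_rot: [-0.189, -2.132, 2.131]
force: [-0.5, -0.0, -2.9]
finger_gap: 0.0112
```

```bash
python3 -c "
from h import *
tool(); goto(.47,.20,.295,-96)"
```

```text
t 30.7 pos [0.4234 0.0792 0.1523] approach [ 0.003  0.    -1.   ] jaw deg -100.0 q [ 0.06 -0.23  2.26  0.    1.11  1.8 ] F [-0.5 -0.  -2.9] gap 0.0112
shift [0.0466 0.1208 0.1427] rot [-0.02  0.16  3.97]
```

>>> step_arm(rows=[0,0,0.03,0,0,0,0.002,0,0,0.06,0,0,1,0.002,0,0.01,0.095,0,0,2,0.002,0,0.03,0.12,0,0,3,0.002,0.01,0.055,0.14,0,0.1,4,0.002])

```text
time_s: 31.32
position: [0.4334, 0.1345, 0.2946]
tcp_rot: [-0.117, -2.171, 2.168]
force: [-0.1, -1.0, -3.3]
finger_gap: 0.0104
```

>>> step_arm(rows=[0.01,0.025,0.002,0,0,0,0.002,0.02,0.045,0.002,0,0,0,0.002,0.03,0.06,0.002,0,0,0,0.002,0.037,0.066,0.002,0,0,0,0.002,0.037,0.066,0.002,0,0,0,0.002])

```text
time_s: 31.95
position: [0.4707, 0.2005, 0.2965]
tcp_rot: [-0.117, -2.17, 2.169]
force: [0.0, -0.1, -2.6]
finger_gap: 0.0107
```

```bash
cat >> h.py <<'E'
def binpts(d):
    # bin points while held: report in panel frame
    T=cloud(d); c,sn=np.cos(YAW),np.sin(YAW); Q=(T-O)*1e3
    return np.stack([c*Q[...,0]+sn*Q[...,1],-sn*Q[...,0]+c*Q[...,1],Q[...,2]],-1)
E
python3 -c "
from h import *
s=tool(); goto(.47,.20,.295,-96); grab('top'); grab('side'); p=s['position']; print('tcp in panel',inv(p)); u=p[2]*1000-129
for n in('top','side'):
    q=binpts(load(n)); t=inv(p)
    m=(abs(q[...,0]-t[0])<75)&(abs(q[...,1]-t[1])<75)&(q[...,2]>u+35)&(q[...,2]<u+62); r=q[m]
    print(n,m.sum(),'minmax',np.percentile(r,[1,99],0).round(1).tolist(),cv2.minAreaRect(r[:,:2].astype(np.float32)))
    rl=r[(r[:,2]>u+50)&(r[:,0]>t[0]+35)]; 
    if len(rl)>5: print(' lip',len(rl),np.percentile(rl,[2,98],0).round(1).tolist(), 'slope',np.polyfit(rl[:,1],rl[:,0],1),'zslope',np.polyfit(rl[:,1],rl[:,2],1))
a=load('top')['frame'][130:250,200:330,::-1]; b=load('side')['frame'][110:240,270:400,::-1]
cv2.imwrite('pics/h1.png',np.hstack([cv2.resize(x,(390,390),interpolation=cv2.INTER_CUBIC) for x in(a,b)]))
"
```

```text
t 31.95 pos [0.4707 0.2005 0.2965] approach [ 0.003  0.    -1.   ] jaw deg -96.0 q [ 0.3  -0.18  1.96 -0.    1.36  1.97] F [ 0.  -0.1 -2.6] gap 0.0107
shift [-0.0007 -0.0005 -0.0015] rot [-0.02  0.18 -0.02]
tcp in panel [-89.12926109 -21.67968005 296.496021  ]
top 110 minmax [[-117.8, -81.1, 203.0], [-31.8, 39.4, 228.3]] ((-76.28012084960938, -22.335243225097656), (51.32965850830078, 144.81175231933594), 33.78682327270508)
 lip 55 [[-48.1, -81.1, 219.0], [-31.8, -43.0, 226.5]] slope [ -0.06401196 -44.00204474] zslope [1.57018727e-02 2.23623429e+02]
side 1044 minmax [[-135.4, -83.8, 202.6], [-32.3, 38.8, 226.8]] ((-83.7801513671875, -22.463726043701172), (126.43019104003906, 104.12464141845703), 89.67073822021484)
 lip 247 [[-48.7, -81.5, 218.3], [-32.2, 33.2, 223.7]] slope [ 8.47278034e-04 -4.07417562e+01] zslope [5.08247602e-03 2.22228246e+02]
```

View pics/h1.png

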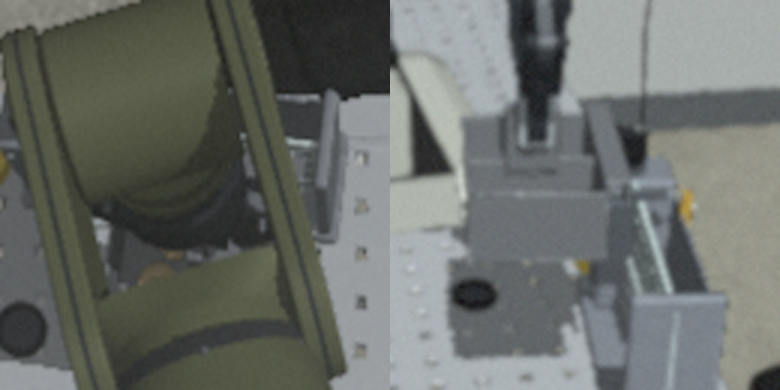

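>>> step_arm(rows=[0.015,0.001,0,0,0,0,0.002,0.03,0.002,0,0,0,0,0.002,0.043,0.0024,0,0,0,0,0.002,0.043,0.0024,0,0,0.2,0,0.002,0.043,0.0024,0,0,0.2,0,0.002])

```text
time_s: 32.67
position: [0.5133, 0.2024, 0.2962]
tcp_rot: [-0.112, -2.167, 2.167]
force: [0.6, -0.4, -4.5]
finger_gap: 0.0109
```

```bash
cat > m.py <<'E'
from h import *
s=tool(); goto(.47,.20,.295,-96); p=s['position']; t=inv(p); print('tcp in panel',t); u=p[2]*1000-131.7
q=binpts(grab('side'))
m=(abs(q[...,0]-t[0])<75)&(abs(q[...,1]-t[1])<72)&(q[...,2]>u+35)&(q[...,2]<u+62); r=q[m]
print(m.sum(),'minmax',np.percentile(r,[1,99],0).round(1).tolist())
rl=r[(r[:,2]>u+50)&(r[:,0]>t[0]+35)]; print(' lip',len(rl),np.percentile(rl,[2,98],0).round(1).tolist(),'slope',np.polyfit(rl[:,1],rl[:,0],1))
for nm,b in dict(cheek=(-30,38,-100,-80,136,146),stop=(-40,-4,45,80,134,142),rail=(-3,8,-84,85,126,133)).items():
    k=((q>[b[0],b[2],b[4]])&(q<[b[1],b[3],b[5]])).all(-1)
    if k.sum()>3: print(nm,k.sum(),np.percentile(q[k],[2,50,98],0).round(1).tolist())
E
python3 m.py
```

```text
t 32.67 pos [0.5133 0.2024 0.2962] approach [-0.001  0.    -1.   ] jaw deg -96.0 q [ 0.28 -0.09  1.88  0.    1.35  1.95] F [ 0.6 -0.4 -4.5] gap 0.0109
shift [-0.0433 -0.0024 -0.0012] rot [-0.01 -0.08  0.01]
tcp in panel [-46.94129192 -15.27961057 296.1680261 ]
1174 minmax [[-93.7, -77.4, 199.8], [9.7, 44.8, 224.6]]
 lip 269 [[-6.8, -75.3, 214.9], [10.0, 40.5, 223.5]] slope [-0.00171683  0.68655364]
cheek 112 [[-27.3, -95.0, 136.1], [3.8, -90.8, 138.6], [34.1, -83.7, 140.6]]
rail 31 [[-0.3, -67.7, 126.6], [1.1, -44.7, 129.3], [3.5, -20.9, 130.8]]
```

>>> step_arm(rows=[0,0,-0.015,0,0,0,0.002,0,0,-0.03,0,0,0,0.002,0,0,-0.045,0,0,0,0.002,0,0,-0.06,0,0,0,0.002,0,0,-0.066,0,0,0,0.002])

```text
time_s: 33.35
position: [0.5125, 0.2023, 0.2283]
tcp_rot: [-0.11, -2.165, 2.167]
force: [0.6, -0.3, -3.7]
finger_gap: 0.0107
```

```bash
python3 m.py
```

```text
t 33.35 pos [0.5125 0.2023 0.2283] approach [-0.004 -0.001 -1.   ] jaw deg -96.0 q [ 0.28 -0.03  1.94  0.    1.23  1.95] F [ 0.6 -0.3 -3.7] gap 0.0107
shift [-0.0425 -0.0023  0.0667] rot [ 0.03 -0.21  0.  ]
tcp in panel [-47.77903637 -15.50682579 228.25215362]
1081 minmax [[-94.7, -85.9, 131.9], [9.0, 44.8, 157.2]]
 lip 266 [[-7.7, -75.0, 147.5], [8.9, 41.6, 155.5]] slope [0.0040952  0.11348921]
cheek 108 [[-27.3, -95.1, 136.2], [1.9, -90.8, 138.7], [35.3, -84.1, 140.4]]
stop 7 [[-17.0, 45.1, 135.3], [-11.9, 61.8, 138.6], [-6.1, 66.2, 140.1]]
rail 17 [[-0.2, -67.7, 126.8], [1.6, -57.5, 128.8], [3.8, 43.4, 130.4]]
```

>>> step_arm(rows=[0.0013,-0.0002,0,0,0,0,0.002,0.0013,-0.0002,-0.006,0,-0.2,0,0.002,0.0013,-0.0002,-0.011,0,-0.2,0,0.002,0.0013,-0.0002,-0.016,0,-0.2,0,0.002,0.0013,-0.0002,-0.019,0,-0.2,0,0.002])

```text
time_s: 34.02
position: [0.5136, 0.202, 0.2086]
tcp_rot: [-0.113, -2.166, 2.168]
force: [0.5, -0.4, -3.2]
finger_gap: 0.0109
```

```bash
python3 m.py
```

```text
t 34.02 pos [0.5136 0.202  0.2086] approach [-0.001 -0.001 -1.   ] jaw deg -96.0 q [ 0.28 -0.01  1.96 -0.    1.2   1.95] F [ 0.5 -0.4 -3.2] gap 0.0109
shift [-0.0436 -0.002   0.0864] rot [ 0.04 -0.05  0.01]
tcp in panel [-46.60544071 -15.66700957 208.60930495]
983 minmax [[-93.2, -84.8, 112.2], [10.0, 55.0, 138.0]]
 lip 272 [[-7.7, -81.0, 128.7], [10.6, 55.1, 137.5]] slope [-0.02175684  0.90132132]
cheek 116 [[-27.6, -94.8, 136.2], [2.6, -91.1, 138.3], [35.4, -84.7, 140.6]]
stop 11 [[-11.1, 55.2, 134.7], [-8.2, 58.4, 137.8], [-4.3, 65.0, 138.7]]
rail 18 [[-1.4, -69.7, 127.4], [0.5, 48.2, 132.2], [6.7, 83.8, 132.9]]
```

Weight still carried, no snag: lower the last few mm.

>>> step_arm(rows=[0,0,-0.0015,0,0,0,0.002,0,0,-0.003,0,0,0,0.002,0,0,-0.004,0,0,0,0.002,0,0,-0.004,0,0,0,0.002])

```text
time_s: 34.58
position: [0.5137, 0.2021, 0.2065]
tcp_rot: [-0.113, -2.166, 2.168]
force: [-6.6, -1.4, 7.4]
finger_gap: 0.0112
```

>>> step_arm(rows=[0.001,0,0.001,0,0,0,0.002,0.002,0,0.001,0,0,0,0.002,0.003,0,0.001,0,0,0,0.002,0.003,0,0.001,0,0,0,0.002])

```text
time_s: 35.08
position: [0.5165, 0.2021, 0.207]
tcp_rot: [-0.112, -2.166, 2.168]
force: [-0.4, -1.3, -3.3]
finger_gap: 0.0104
```

```bash
python3 m.py
```

```text
t 35.08 pos [0.5165 0.2021 0.207 ] approach [-0.002 -0.001 -1.   ] jaw deg -96.0 q [ 0.28 -0.    1.95 -0.    1.19  1.95] F [-0.4 -1.3 -3.3] gap 0.0104
shift [-0.0465 -0.0021  0.088 ] rot [ 0.05 -0.1   0.  ]
tcp in panel [-43.77736375 -15.28757233 206.96204217]
971 minmax [[-90.4, -77.2, 110.7], [12.4, 55.6, 136.2]]
 lip 262 [[-3.9, -73.0, 126.4], [12.8, 55.3, 134.5]] slope [-7.45182120e-04  3.80220442e+00]
cheek 109 [[-27.0, -95.2, 136.4], [5.6, -90.9, 138.7], [35.6, -83.4, 141.7]]
stop 6 [[-8.9, 56.1, 135.8], [-6.3, 58.4, 137.1], [-4.2, 65.2, 138.0]]
rail 115 [[-2.9, -73.2, 128.4], [2.3, -17.0, 132.1], [7.9, 59.8, 132.9]]
```

>>> step_arm(rows=[0.001,0,0,0,0,0,0.002,0.0015,0,-0.0005,0,0,0,0.002,0.0015,0,-0.001,0,0,0,0.002,0.0015,0,-0.001,0,0,0,0.002])

```text
time_s: 35.62
position: [0.5169, 0.202, 0.2068]
tcp_rot: [-0.107, -2.163, 2.168]
force: [-10.0, -1.7, 5.3]
finger_gap: 0.0111
```

>>> step_arm(rows=[0,0,0,0,0,0,0.02,0,0,0,0,0,0,0.03,0,0,0,0,0,0,0.035,0,0,0,0,0,0,0.035])

```text
time_s: 36.12
position: [0.5171, 0.202, 0.2069]
tcp_rot: [-0.107, -2.163, 2.168]
force: [-0.1, -0.0, 1.0]
finger_gap: 0.0352
```

```bash
python3 m.py
```

```text
t 36.12 pos [0.5171 0.202  0.2069] approach [-0.005 -0.002 -1.   ] jaw deg -96.0 q [ 0.28 -0.    1.95 -0.    1.2   1.95] F [-0.1 -0.   1. ] gap 0.0352
shift [-0.0471 -0.002   0.0881] rot [ 0.1  -0.29 -0.03]
tcp in panel [-43.1547663  -15.32489435 206.86377084]
623 minmax [[-90.0, -77.7, 110.3], [6.3, 56.0, 136.6]]
 lip 217 [[-7.9, -73.6, 129.0], [6.5, 56.2, 136.0]] slope [ 2.52254137e-04 -5.61536199e-01]
cheek 112 [[-27.0, -94.7, 136.2], [2.7, -91.0, 138.6], [34.1, -84.0, 140.8]]
rail 98 [[-2.8, -69.4, 128.9], [0.8, -11.1, 132.2], [6.4, 64.3, 133.0]]
```

>>> step_arm(rows=[0,0,0.03,0,0,0,0.035,0,0,0.08,0,0,0,0.035,-0.02,-0.02,0.12,0,0,0,0.035,-0.06,-0.08,0.13,0,0,0,0.035,-0.1,-0.14,0.13,0,0,0,0.035])

```text
time_s: 36.8
position: [0.4275, 0.0776, 0.3381]
tcp_rot: [-0.109, -2.165, 2.17]
force: [0.3, -1.2, 0.4]
finger_gap: 0.035
```

>>> step_arm(rows=[0,-0.06,0,0,0,0,0.035,-0.03,-0.12,0,0,0,0,0.035,-0.03,-0.18,0,0,0,0,0.035,-0.04,-0.24,0,0,0,0,0.035,-0.04,-0.25,0,0,0,0,0.035])

```text
time_s: 37.42
position: [0.3865, -0.1754, 0.3382]
tcp_rot: [-0.116, -2.162, 2.167]
force: [0.1, 0.6, 0.5]
finger_gap: 0.0347
```

```bash
python3 -c "
from h import *
tool(); nuts()
for n in('top','side'):
    q=binpts(load(n))
    def show(nm,b):
        k=((q>[b[0],b[2],b[4]])&(q<[b[1],b[3],b[5]])).all(-1)
        if k.sum()>3: r=q[k]; print(n,nm,k.sum(),np.percentile(r,[2,50,98],0).round(1).tolist()); return r
    show('lip',(-10,12,-80,52,128,146)); show('tab',(-75,-20,-35,5,148,170)); r=show('front',(-105,-80,-80,50,60,130))
    if r is not None: print(np.polyfit(r[:,1],r[:,2],1),np.polyfit(r[:,2],r[:,0],1))
a=load('top')['frame'][130:250,200:330,::-1]; b=load('side')['frame'][130:260,280:410,::-1]
cv2.imwrite('pics/e1.png',np.hstack([cv2.resize(x,(400,400),interpolation=cv2.INTER_CUBIC) for x in(a,b)]))
stopy()"
```

```text
t 37.42 pos [ 0.3865 -0.1754  0.3382] approach [-0.002 -0.003 -1.   ] jaw deg -96.2 q [-0.55 -0.42  2.08 -0.    1.49  1.13] F [0.1 0.6 0.5] gap 0.0347
top 60 [0.5062 0.2421]
top 51 [0.509 0.176]
side 122 [ 0.3271 -0.3067]
top lip 462 [[-9.7, -73.8, 128.4], [-1.4, -15.3, 132.6], [6.4, 43.1, 136.7]]
top tab 97 [[-71.3, -21.1, 148.9], [-54.7, -15.4, 152.8], [-38.7, -10.0, 158.8]]
top front 328 [[-95.9, -75.0, 63.8], [-91.9, -15.9, 92.6], [-80.2, 42.7, 114.4]]
[5.78208494e-03 9.04811107e+01] [ -0.18571631 -72.3794293 ]
side lip 229 [[-9.7, -72.5, 130.2], [-1.8, -19.3, 132.3], [6.0, 40.8, 134.1]]
side tab 56 [[-63.0, -22.9, 148.3], [-50.5, -19.6, 151.8], [-38.0, -11.8, 155.0]]
top stop y 132 49.89555494657306 [12.33451702 67.36741512]
side stop y 46 49.1291168676037 [17.24896826 66.29018901]
```

View pics/e1.png

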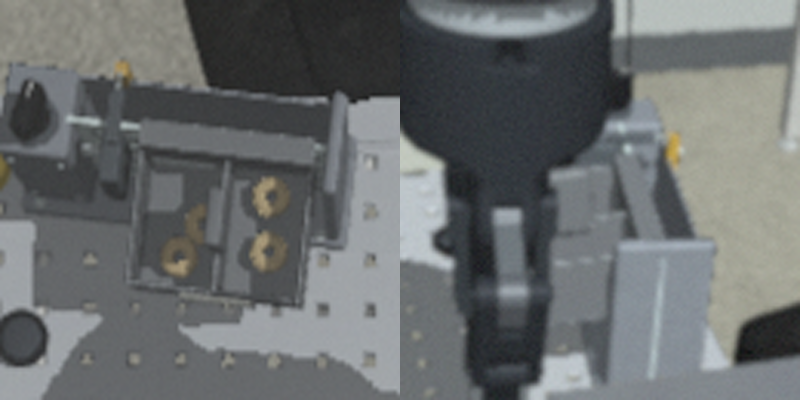

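```bash
python3 -c "
from h import *
print(ctrl.finish_job())"
```

```text
the job is handed in; nothing more can be done
None
```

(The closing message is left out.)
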